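Change the burnt relays of a compressor control panel

TASK

Turn the step switch on the compressor's control panel to off and, only while it is off, pull every burnt black relay out of its socket into the orange scrap bin and plug every new blue relay upright and fully home into a socket, filling the sockets from the switch end without leaving a gap. Then turn the switch clockwise from off by one click for each new relay fitted and leave it resting in that click. Leave the screwdriver and the tape roll where they lie.

Things in the scene. Friction and masses are not known exactly. Their poses are not given: they have to be found in the camera images.
- new1: New, blue, white-lidded plug-in relay, about 80 g: case 32 (its x) by 36 (its y) by 28 mm tall on a plug 24 (x) by 28 (y) by 12 mm tall, tapered at the foot. Origin: centre of the plug's underside; z up through the lid, the case 12 to 40 mm above the origin. Starts standing on its plug on the thin dark mat at the robot's right. 2 to 4 of new1 to new4 are there.
- new2: New, blue, white-lidded plug-in relay, about 80 g: case 32 (its x) by 36 (its y) by 28 mm tall on a plug 24 (x) by 28 (y) by 12 mm tall, tapered at the foot. Origin: centre of the plug's underside; z up through the lid, the case 12 to 40 mm above the origin. Starts standing on its plug on the thin dark mat at the robot's right. 2 to 4 of new1 to new4 are there.
- new3: New, blue, white-lidded plug-in relay, about 80 g: case 32 (its x) by 36 (its y) by 28 mm tall on a plug 24 (x) by 28 (y) by 12 mm tall, tapered at the foot. Origin: centre of the plug's underside; z up through the lid, the case 12 to 40 mm above the origin. Starts standing on its plug on the thin dark mat at the robot's right. 2 to 4 of new1 to new4 are there.
- new4: New, blue, white-lidded plug-in relay, about 80 g: case 32 (its x) by 36 (its y) by 28 mm tall on a plug 24 (x) by 28 (y) by 12 mm tall, tapered at the foot. Origin: centre of the plug's underside; z up through the lid, the case 12 to 40 mm above the origin. Starts standing on its plug on the thin dark mat at the robot's right. 2 to 4 of new1 to new4 are there.
- old1: Burnt, black, brown-lidded plug-in relay, about 80 g: case 32 (its x) by 36 (its y) by 28 mm tall on a plug 24 (x) by 28 (y) by 12 mm tall, tapered at the foot. Origin: centre of the plug's underside; z up through the lid, the case 12 to 40 mm above the origin. Starts fully home in a socket, its axes those of the panel. 2 or 3 of old1 to old4 are there.
- old2: Burnt, black, brown-lidded plug-in relay, about 80 g: case 32 (its x) by 36 (its y) by 28 mm tall on a plug 24 (x) by 28 (y) by 12 mm tall, tapered at the foot. Origin: centre of the plug's underside; z up through the lid, the case 12 to 40 mm above the origin. Starts fully home in a socket, its axes those of the panel. 2 or 3 of old1 to old4 are there.
- old3: Burnt, black, brown-lidded plug-in relay, about 80 g: case 32 (its x) by 36 (its y) by 28 mm tall on a plug 24 (x) by 28 (y) by 12 mm tall, tapered at the foot. Origin: centre of the plug's underside; z up through the lid, the case 12 to 40 mm above the origin. Starts fully home in a socket, its axes those of the panel. 2 or 3 of old1 to old4 are there.
- old4: Burnt, black, brown-lidded plug-in relay, about 80 g: case 32 (its x) by 36 (its y) by 28 mm tall on a plug 24 (x) by 28 (y) by 12 mm tall, tapered at the foot. Origin: centre of the plug's underside; z up through the lid, the case 12 to 40 mm above the origin. Starts fully home in a socket, its axes those of the panel. 2 or 3 of old1 to old4 are there.
- socket1 (a point): Centre of the mouth of socket 1 in the pale relay base, 1 black dot beside it, 38 mm above the bench; axes those of the panel. Hole 26 mm (x) by 30 mm (y), 16 mm deep; a relay fits either way round. Fully home, its case rests on the base and its origin is 12 mm below this point. Sockets 55 mm apart in a row along y, socket 1 next to the switch, 4 farthest from it.
- socket2 (a point): Centre of the mouth of socket 2 in the pale relay base, 2 black dots beside it, 38 mm above the bench; axes those of the panel. Hole 26 mm (x) by 30 mm (y), 16 mm deep; a relay fits either way round. Fully home, its case rests on the base and its origin is 12 mm below this point. Sockets 55 mm apart in a row along y, socket 1 next to the switch, 4 farthest from it.
- socket3 (a point): Centre of the mouth of socket 3 in the pale relay base, 3 black dots beside it, 38 mm above the bench; axes those of the panel. Hole 26 mm (x) by 30 mm (y), 16 mm deep; a relay fits either way round. Fully home, its case rests on the base and its origin is 12 mm below this point. Sockets 55 mm apart in a row along y, socket 1 next to the switch, 4 farthest from it.
- socket4 (a point): Centre of the mouth of socket 4 in the pale relay base, 4 black dots beside it, 38 mm above the bench; axes those of the panel. Hole 26 mm (x) by 30 mm (y), 16 mm deep; a relay fits either way round. Fully home, its case rests on the base and its origin is 12 mm below this point. Sockets 55 mm apart in a row along y, socket 1 next to the switch, 4 farthest from it.
- panel: Control panel: grey plate 200 (x) by 380 mm (y) fixed flat on the bench; origin the centre of its underside, z up. On its y axis: sockets 1 to 4 at y = 50, -5, -60, -115 mm, the switch at 140 mm. The relay base is 56 mm wide in x. Along the plate's edges, from 71 mm off the sockets' row, a 34 mm tall duct (-x) and 40 mm tall terminals and breaker (+x).
- step_switch (a joint): Angle in rad of the step switch (red bar handle, vertical axis). 0 is off (red mark); grows clockwise seen from above, with a click every 0.524 rad: 1, 2, 3, 4 (2.094 rad, that many dots). Each click makes one more socket live. Starts at 1, 2, 3 or 4. About 0.11 N m takes it over a click; let go, it settles in the nearest. Stops just beyond 0 and 4.
- switch_grip (a point): On the switch's axis, in its red bar handle: 14 mm thick, 42 mm long, top 11 mm above this point, 19 mm above the round collar (42 mm diameter) it stands on. 67 mm above the bench. Turns with the handle: x along the bar, the pointer end (white line) on -x. With the switch at 0 its axes are the panel's.
- scrap_bin_in (a point): Centre of the inner floor of the orange scrap bin, an open box 150 mm (x) by 120 mm (y) and 50 mm tall outside, walls and floor 4 mm, standing loose on the bench at the robot's left; z up.
- screwdriver: Bystander, not part of the job: red-handled screwdriver, 160 mm, 26 mm thick; origin the centre of its underside.
- tape_roll: Bystander, not part of the job: roll of black tape, 70 mm across, 19 mm tall; origin the centre of its underside.
Mind the look-alikes: they are no part of the job. What is shaped like the new1 but pink or turquoise is not meant.

How it is judged (in metres and radians):
On the way, in this order (a step that is already met when the one before it is completed fails the run):
1. the step switch is turned to off (value of joint step_switch between -0.12 and 0.12 rad), for 0.3 s.
2. with the switch off, every burnt relay is in the scrap bin and every new relay is fully home, sockets filled from the switch end without a gap (all of step 1 and x of old1 in the frame of scrap_bin_in between -0.075 and 0.075 m and y of old1 in the frame of scrap_bin_in between -0.06 and 0.06 m and z of old1 in the frame of scrap_bin_in between -0.01 and 0.06 m and x of old2 in the frame of scrap_bin_in between -0.075 and 0.075 m and y of old2 in the frame of scrap_bin_in between -0.06 and 0.06 m and z of old2 in the frame of scrap_bin_in between -0.01 and 0.06 m and x of old3 in the frame of scrap_bin_in between -0.075 and 0.075 m and y of old3 in the frame of scrap_bin_in between -0.06 and 0.06 m and z of old3 in the frame of scrap_bin_in between -0.01 and 0.06 m and x of old4 in the frame of scrap_bin_in between -0.075 and 0.075 m and y of old4 in the frame of scrap_bin_in between -0.06 and 0.06 m and z of old4 in the frame of scrap_bin_in between -0.01 and 0.06 m and ((horizontal distance between new1 and socket1 below 0.004 m and z of new1 in the frame of socket1 below -0.0095 m and angle between new1's own z axis and vertical below 0.08 rad) or (horizontal distance between new1 and socket2 below 0.004 m and z of new1 in the frame of socket2 below -0.0095 m and angle between new1's own z axis and vertical below 0.08 rad) or (horizontal distance between new1 and socket3 below 0.004 m and z of new1 in the frame of socket3 below -0.0095 m and angle between new1's own z axis and vertical below 0.08 rad) or (horizontal distance between new1 and socket4 below 0.004 m and z of new1 in the frame of socket4 below -0.0095 m and angle between new1's own z axis and vertical below 0.08 rad)) and ((horizontal distance between new2 and socket1 below 0.004 m and z of new2 in the frame of socket1 below -0.0095 m and angle between new2's own z axis and vertical below 0.08 rad) or (horizontal distance between new2 and socket2 below 0.004 m and z of new2 in the frame of socket2 below -0.0095 m and angle between new2's own z axis and vertical below 0.08 rad) or (horizontal distance between new2 and socket3 below 0.004 m and z of new2 in the frame of socket3 below -0.0095 m and angle between new2's own z axis and vertical below 0.08 rad) or (horizontal distance between new2 and socket4 below 0.004 m and z of new2 in the frame of socket4 below -0.0095 m and angle between new2's own z axis and vertical below 0.08 rad)) and ((horizontal distance between new3 and socket1 below 0.004 m and z of new3 in the frame of socket1 below -0.0095 m and angle between new3's own z axis and vertical below 0.08 rad) or (horizontal distance between new3 and socket2 below 0.004 m and z of new3 in the frame of socket2 below -0.0095 m and angle between new3's own z axis and vertical below 0.08 rad) or (horizontal distance between new3 and socket3 below 0.004 m and z of new3 in the frame of socket3 below -0.0095 m and angle between new3's own z axis and vertical below 0.08 rad) or (horizontal distance between new3 and socket4 below 0.004 m and z of new3 in the frame of socket4 below -0.0095 m and angle between new3's own z axis and vertical below 0.08 rad)) and ((horizontal distance between new4 and socket1 below 0.004 m and z of new4 in the frame of socket1 below -0.0095 m and angle between new4's own z axis and vertical below 0.08 rad) or (horizontal distance between new4 and socket2 below 0.004 m and z of new4 in the frame of socket2 below -0.0095 m and angle between new4's own z axis and vertical below 0.08 rad) or (horizontal distance between new4 and socket3 below 0.004 m and z of new4 in the frame of socket3 below -0.0095 m and angle between new4's own z axis and vertical below 0.08 rad) or (horizontal distance between new4 and socket4 below 0.004 m and z of new4 in the frame of socket4 below -0.0095 m and angle between new4's own z axis and vertical below 0.08 rad)) and ((horizontal distance between any of new1, new2, new3, new4 and socket1 below 0.004 m and horizontal distance between any of new1, new2, new3, new4 and socket2 below 0.004 m and horizontal distance between each of new1, new2, new3, new4 and socket3 above 0.03 m and horizontal distance between each of new1, new2, new3, new4 and socket4 above 0.03 m) or (horizontal distance between any of new1, new2, new3, new4 and socket1 below 0.004 m and horizontal distance between any of new1, new2, new3, new4 and socket2 below 0.004 m and horizontal distance between any of new1, new2, new3, new4 and socket3 below 0.004 m and horizontal distance between each of new1, new2, new3, new4 and socket4 above 0.03 m) or (horizontal distance between any of new1, new2, new3, new4 and socket1 below 0.004 m and horizontal distance between any of new1, new2, new3, new4 and socket2 below 0.004 m and horizontal distance between any of new1, new2, new3, new4 and socket3 below 0.004 m and horizontal distance between any of new1, new2, new3, new4 and socket4 below 0.004 m))), for 0.3 s.
3. the switch stands one click from off for each new relay fitted (((horizontal distance between any of new1, new2, new3, new4 and socket1 below 0.004 m and horizontal distance between any of new1, new2, new3, new4 and socket2 below 0.004 m and horizontal distance between each of new1, new2, new3, new4 and socket3 above 0.03 m and horizontal distance between each of new1, new2, new3, new4 and socket4 above 0.03 m and value of joint step_switch between 0.927198 and 1.1672 rad) or (horizontal distance between any of new1, new2, new3, new4 and socket1 below 0.004 m and horizontal distance between any of new1, new2, new3, new4 and socket2 below 0.004 m and horizontal distance between any of new1, new2, new3, new4 and socket3 below 0.004 m and horizontal distance between each of new1, new2, new3, new4 and socket4 above 0.03 m and value of joint step_switch between 1.4508 and 1.6908 rad) or (horizontal distance between any of new1, new2, new3, new4 and socket1 below 0.004 m and horizontal distance between any of new1, new2, new3, new4 and socket2 below 0.004 m and horizontal distance between any of new1, new2, new3, new4 and socket3 below 0.004 m and horizontal distance between any of new1, new2, new3, new4 and socket4 below 0.004 m and value of joint step_switch between 1.9744 and 2.2144 rad))), for 0.5 s.
At the end, for the whole second after the job is handed in: Burnt relays lie in the scrap bin; each new relay is upright in a socket, within 4 mm of its centre and 2.5 mm of fully home, sockets filled from socket 1 without a gap; the switch rests within 0.12 rad of the click numbered as the new relays; all at rest (x of old1 in the frame of scrap_bin_in between -0.075 and 0.075 m and y of old1 in the frame of scrap_bin_in between -0.06 and 0.06 m and z of old1 in the frame of scrap_bin_in between -0.01 and 0.06 m and x of old2 in the frame of scrap_bin_in between -0.075 and 0.075 m and y of old2 in the frame of scrap_bin_in between -0.06 and 0.06 m and z of old2 in the frame of scrap_bin_in between -0.01 and 0.06 m and x of old3 in the frame of scrap_bin_in between -0.075 and 0.075 m and y of old3 in the frame of scrap_bin_in between -0.06 and 0.06 m and z of old3 in the frame of scrap_bin_in between -0.01 and 0.06 m and x of old4 in the frame of scrap_bin_in between -0.075 and 0.075 m and y of old4 in the frame of scrap_bin_in between -0.06 and 0.06 m and z of old4 in the frame of scrap_bin_in between -0.01 and 0.06 m and ((horizontal distance between new1 and socket1 below 0.004 m and z of new1 in the frame of socket1 below -0.0095 m and angle between new1's own z axis and vertical below 0.08 rad) or (horizontal distance between new1 and socket2 below 0.004 m and z of new1 in the frame of socket2 below -0.0095 m and angle between new1's own z axis and vertical below 0.08 rad) or (horizontal distance between new1 and socket3 below 0.004 m and z of new1 in the frame of socket3 below -0.0095 m and angle between new1's own z axis and vertical below 0.08 rad) or (horizontal distance between new1 and socket4 below 0.004 m and z of new1 in the frame of socket4 below -0.0095 m and angle between new1's own z axis and vertical below 0.08 rad)) and ((horizontal distance between new2 and socket1 below 0.004 m and z of new2 in the frame of socket1 below -0.0095 m and angle between new2's own z axis and vertical below 0.08 rad) or (horizontal distance between new2 and socket2 below 0.004 m and z of new2 in the frame of socket2 below -0.0095 m and angle between new2's own z axis and vertical below 0.08 rad) or (horizontal distance between new2 and socket3 below 0.004 m and z of new2 in the frame of socket3 below -0.0095 m and angle between new2's own z axis and vertical below 0.08 rad) or (horizontal distance between new2 and socket4 below 0.004 m and z of new2 in the frame of socket4 below -0.0095 m and angle between new2's own z axis and vertical below 0.08 rad)) and ((horizontal distance between new3 and socket1 below 0.004 m and z of new3 in the frame of socket1 below -0.0095 m and angle between new3's own z axis and vertical below 0.08 rad) or (horizontal distance between new3 and socket2 below 0.004 m and z of new3 in the frame of socket2 below -0.0095 m and angle between new3's own z axis and vertical below 0.08 rad) or (horizontal distance between new3 and socket3 below 0.004 m and z of new3 in the frame of socket3 below -0.0095 m and angle between new3's own z axis and vertical below 0.08 rad) or (horizontal distance between new3 and socket4 below 0.004 m and z of new3 in the frame of socket4 below -0.0095 m and angle between new3's own z axis and vertical below 0.08 rad)) and ((horizontal distance between new4 and socket1 below 0.004 m and z of new4 in the frame of socket1 below -0.0095 m and angle between new4's own z axis and vertical below 0.08 rad) or (horizontal distance between new4 and socket2 below 0.004 m and z of new4 in the frame of socket2 below -0.0095 m and angle between new4's own z axis and vertical below 0.08 rad) or (horizontal distance between new4 and socket3 below 0.004 m and z of new4 in the frame of socket3 below -0.0095 m and angle between new4's own z axis and vertical below 0.08 rad) or (horizontal distance between new4 and socket4 below 0.004 m and z of new4 in the frame of socket4 below -0.0095 m and angle between new4's own z axis and vertical below 0.08 rad)) and ((horizontal distance between any of new1, new2, new3, new4 and socket1 below 0.004 m and horizontal distance between any of new1, new2, new3, new4 and socket2 below 0.004 m and horizontal distance between each of new1, new2, new3, new4 and socket3 above 0.03 m and horizontal distance between each of new1, new2, new3, new4 and socket4 above 0.03 m and value of joint step_switch between 0.927198 and 1.1672 rad) or (horizontal distance between any of new1, new2, new3, new4 and socket1 below 0.004 m and horizontal distance between any of new1, new2, new3, new4 and socket2 below 0.004 m and horizontal distance between any of new1, new2, new3, new4 and socket3 below 0.004 m and horizontal distance between each of new1, new2, new3, new4 and socket4 above 0.03 m and value of joint step_switch between 1.4508 and 1.6908 rad) or (horizontal distance between any of new1, new2, new3, new4 and socket1 below 0.004 m and horizontal distance between any of new1, new2, new3, new4 and socket2 below 0.004 m and horizontal distance between any of new1, new2, new3, new4 and socket3 below 0.004 m and horizontal distance between any of new1, new2, new3, new4 and socket4 below 0.004 m and value of joint step_switch between 1.9744 and 2.2144 rad)) and velocity of joint step_switch between -0.1 and 0.1 rad/s and linear speed of each of new1, new2, new3, new4, old1, old2, old3, old4 below 0.03 m/s); the robot touches nothing.
It fails at once if a relay is gripped while the switch is on (value of joint step_switch above 0.35 rad and (contact force between the fingers and new1 above 3 N or contact force between the fingers and new2 above 3 N or contact force between the fingers and new3 above 3 N or contact force between the fingers and new4 above 3 N or contact force between the fingers and old1 above 3 N or contact force between the fingers and old2 above 3 N or contact force between the fingers and old3 above 3 N or contact force between the fingers and old4 above 3 N)).
It fails at once if the screwdriver or the tape roll is knocked away (distance of any of screwdriver, tape_roll from where it was at the start of the episode above 0.05 m).
Of new1, new2, new3, new4 only 2 to 4 are there at a start; the rules pass over those that are not, and their reading is None.
Of old1, old2, old3, old4 only 2 to 3 are there at a start; the rules pass over those that are not, and their reading is None.
At some moment in a run one of new1, new2, new3, new4, scrap_bin may be knocked a few centimetres aside while the robot is not near it.
It also fails if it takes over 210 s, if anything falls off the work surface, if the arm or the gripper's body presses on something with over 40 N, if the wrist force passes 120 N, or if a joint passes its speed limit or range.

ROBOT

A 7-joint arm with a two-finger parallel gripper is mounted at the origin on the work surface. World frame = base frame: x ahead of the robot, y to its left, z up, the work surface at z = 0. Lengths are in m, angles in degrees, forces in N, time in s.
With the tool pointing down it reaches from about 0.425 to 0.875 m from the base axis. Payload 4.7 kg.
Tool frame: the origin (TCP) lies between the finger pads; the fingertips stand env.finger_overhang ahead of it and the grasp point (between the pads) lies 5 mm behind it (env.finger_overhang is the distance from the TCP to the fingertips, in m); z points along the fingers, y is the line along which they close (so a half turn about z gives the same grasp; the last joint's range is limited). The gripper opens to 87 mm and grips with 3 to 60 N. Pads are 19 mm wide; open, the fingers measure 117 mm over their backs; the gripper's body (75 mm by 190 mm) begins 51 mm behind the grasp point.
Start: joints at [73.86, 18.392, -4.016, 83.108, 1.295, 78.541, -3.26], TCP at [0.189, -0.622, 0.237] pointing down, gripper open.
Joint ranges: [-163.93, 163.93], [-17.29, 119.83], [-79.2, 71.16], [3.27, 140.29], [-89.18, 269.18], [5.43, 117.66], [-154.24, 154.24]. Speed limits (degrees/s): [147.25, 147.25, 180, 180, 180, 180, 180].

INTERFACE

Orientations are given as [roll, pitch, yaw] about the fixed x, y, z axes, in that order (R = Rz(yaw) Ry(pitch) Rx(roll)).
In Python, from cell import telemetry, eyes, env, models gives the robot as it stands. The module is installed in compiled form; this text tells all that it offers.
- The arm moves only by the tool drive_tool, never from a script. Its arguments are lists of equal length, an entry for each row: "angular": the turn, a rotation vector about the tool's x, y, z in rad, a list of three; "delta_pos": the shift along the tool's x, y, z in cm, a list of three; "gripper": the finger opening in cm, from 0 to 8.7. A call has 1 to 20 rows; each row shifts and turns the commanded pose from where the row before left it, along the tool's axes as they then stand; what a row does not reach is not made up. A row lasts 1/10 s, in which the tool goes at most 50 mm and 8.59 degrees, less where a joint would pass 70% of its speed; a pose out of reach is approached as far as the arm can. A call with a gripper value outside its range is refused whole. The fingers move at their own pace and stop on an object; "squeeze" is the grip in N (left out, the last holds). Time passes only in rows, so rows that do not move let the fingers close. It gives the time, the measured TCP pose, the force, the opening and the grip force at its end, in the units of the state.
- telemetry.get_obs(): the state, without advancing time (a new reading comes with each control period).
- eyes.read_camera(name): name is "scene" or "side" or "wrist"; returns a dict with "pixels" (400x640x3 uint8, red, green, blue), "mtx" (3x3 intrinsics, pixels), "D" ([k1, k2, p1, p2, k3] as OpenCV has them; the pictures are not rectified), "origin" and "orientation" of the camera in the world. Camera axes: x right, y down, z forward; pixel columns grow to the right and rows downward; lengths in m; the calibration is good to about 2 mm. A picture is of the moment at which its call begins. There is no depth.
- env.sign_off(): hands the job in; it is judged then, once.
Trained networks look in a picture, given as the dict that the camera call returned (one of the last four; its "shot" number tells which), for a name from the list of things; names that differ only in an ending like _2 or _b are one class to them, and where a whole thing is asked for, a point or a joint stands for the part that bears it (a point fixed in the world has none). Each returns a list of dicts, best first, with "p" (0 to 1); they miss things now and then, are a little off and sometimes report something else, mostly with a low value. They report only what shows in the picture. A call takes as long as a camera call. They do not tell look-alikes from the thing itself.
- models.search_frame(picture, target): "centre" ([column, row] in pixels, amid what is visible of it).
- models.cut_out(picture, target): "pixels" (400x640 bool, what is visible of it) and "centre" ([column, row] in pixels, amid what is visible of it).
The state is a dict: "time_s": time; "qpos": joint angles; "joint_velocities": joint speeds; "effort": joint torques, N m; "tool_pos": TCP position; "tool_rot": TCP orientation; "force": force on the tool from outside, world axes, zero at the start; "wrist_torque": the same for the moment, N m; "grip_width": finger opening in m; "grasp_force": force on a finger pad.
Only numpy, scipy, OpenCV 4.12 (cv2) and the standard library are available. Lean on these libraries where they do the work, as an engineer would, in place of code of your own. Each camera call takes 0.05 s, during which the arm holds its last target. There are 200 camera calls.

## Working session

There is one attempt and no reset: what is moved stays moved. The work goes in short steps, Python scripts to look and compute and a tool call to move; the robot and the scene stay as the last step left them, time stands still between calls to the robot, and variables do not carry over. Pictures are saved under pics/ and viewed, at most 14 in all, crops included, and the job is handed in when it is done.

Besides the shell and the picture viewer there is one more tool, called after "Emit:" by a JSON object that holds its "op" and its "data", one argument or row to a line. drive_tool: Moves the arm, as the interface text tells. Its arguments: {"type":"object","properties":{"angular":{"type":"array","items":{"type":"array","items":{"type":"number"}}},"delta_pos":{"type":"array","items":{"type":"array","items":{"type":"number"}}},"gripper":{"type":"array","items":{"type":"number"}},"squeeze":{"type":"number"}},"required":["angular","delta_pos","gripper"]}

```bash
mkdir -p pics; cat > h.py <<'E'
import numpy as np, cv2
from cell import telemetry, eyes, env, models
from scipy.spatial.transform import Rotation as R
def rot(o):
    o=np.array(o,float)
    if o.shape==(3,3): return o
    if o.shape==(4,): raise Exception('quat?')
    return R.from_euler('xyz',o,degrees=True).as_matrix()
def save(p,n): cv2.imwrite('pics/'+n,cv2.cvtColor(p['pixels'],cv2.COLOR_RGB2BGR))
def px2w(p,uv,z):
    n=cv2.undistortPoints(np.array([[uv]],float),np.array(p['mtx']),np.array(p['D']))[0,0]
    d=rot(p['orientation'])@np.array([n[0],n[1],1]); o=np.array(p['origin'])
    return o+d*(z-o[2])/d[2]
def w2px(p,P):
    Rm=rot(p['orientation']); o=np.array(p['origin'])
    rv=cv2.Rodrigues(Rm.T)[0]
    return cv2.projectPoints(np.array(P,float).reshape(-1,3),rv,-Rm.T@o,np.array(p['mtx']),np.array(p['D']))[0][:,0]
E
python3 - <<'E'
from h import *
print(telemetry.get_obs(), env.finger_overhang)
for n in ['scene','side']:
    p=eyes.read_camera(n); save(p,n+'0.png'); print(n,p['origin'],p['orientation'],p['mtx'],p['D'])
    for t in ['new1','old1','step_switch','scrap_bin_in','panel','screwdriver','tape_roll']:
        print(t,[(np.round(d['centre']),round(d['p'],2)) for d in models.search_frame(p,t)])
E
```

```text
{'time_s': 0.0, 'qpos': array([73.86026241, 18.43892416, -4.01517415, 83.17460266,  1.2985056 ,
       78.5402739 , -3.2612392 ]), 'joint_velocities': array([ 0.00921098,  0.03437362, -0.01765596,  0.06833171,  0.07699938,
       -0.10109772,  0.04556605]), 'effort': array([ 1.29491771e-03, -4.91288567e+01, -4.03579753e-01, -3.12533927e+01,
       -6.40462409e-02,  4.38146282e-02,  1.72934147e-04]), 'tool_pos': array([ 0.18924991, -0.62129504,  0.23546561]), 'tool_rot': array([-1.79891635e+02,  9.26454481e-03,  1.69486108e+01]), 'force': array([-0.21574445,  0.12823933,  0.50810283]), 'wrist_torque': array([-0.01348534, -0.00459307,  0.01994038]), 'grasp_force': 0.0, 'grip_width': 0.08679173629106836} 0.014
scene [0.88285964 0.1692775  0.83492195] [-151.27056364    0.66678652  114.37466706] [[368.4026569    0.         319.88815787]
 [  0.         368.4026569  198.1227718 ]
 [  0.           0.           1.        ]] [0.0130053 0.        0.        0.        0.       ]
new1 [(array([176., 178.]), 0.74), (array([238., 151.]), 0.71), (array([280., 162.]), 0.68), (array([217., 190.]), 0.63
[... 495 characters left out ...]
    321.82189517]
 [  0.         408.52335199 195.00493262]
 [  0.           0.           1.        ]] [-0.05468543  0.          0.          0.          0.        ]
new1 [(array([355., 189.]), 0.75), (array([371., 168.]), 0.74), (array([207., 287.]), 0.72), (array([378., 146.]), 0.67), (array([346., 135.]), 0.61), (array([334., 154.]), 0.58), (array([428., 157.]), 0.43)]
old1 [(array([278., 194.]), 0.74), (array([292., 185.]), 0.57)]
step_switch []
scrap_bin_in [(array([252., 331.]), 0.66), (array([348., 135.]), 0.27)]
panel [(array([268., 209.]), 0.78)]
screwdriver [(array([206., 288.]), 0.68), (array([294., 184.]), 0.47)]
tape_roll [(array([314., 145.]), 0.76), (array([373., 170.]), 0.43)]
```

View pics/scene0.png

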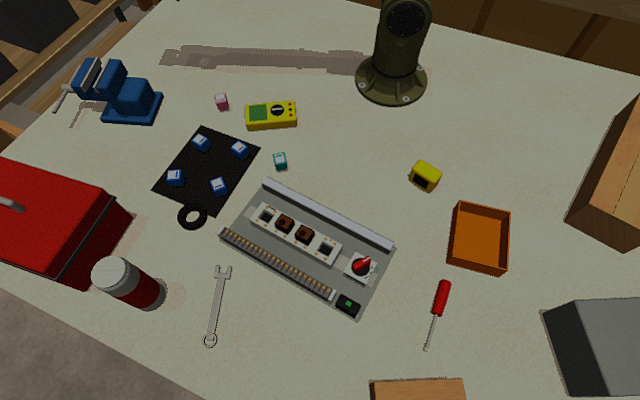

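View pics/side0.png

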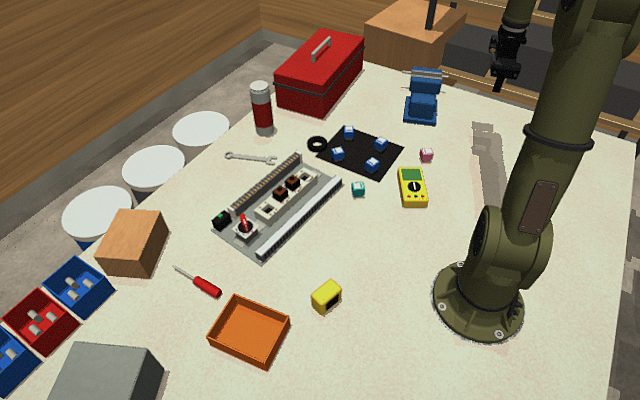

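Scene: blue relays at (200,141), (239,150), (175,177), (219,187) on the mat. The look-alikes are pink (222,102) and turquoise (280,161). Two burnt relays at (284,223) and (304,233), switch at (363,266), bin at (480,238). Enlarging to confirm.

```bash
python3 - <<'E'
from h import *
im=cv2.imread('pics/scene0.png')
a=cv2.resize(im[170:325,210:400],None,fx=4,fy=3.8,interpolation=cv2.INTER_CUBIC)
a=cv2.resize(im[170:320,210:400],None,fx=4,fy=4,interpolation=cv2.INTER_CUBIC); cv2.imwrite('pics/c1.png',a)
b=cv2.resize(im[90:230,150:300],None,fx=4,fy=4,interpolation=cv2.INTER_CUBIC); cv2.imwrite('pics/c2.png',b)
E
```

```text
(no output)
```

View pics/c1.png

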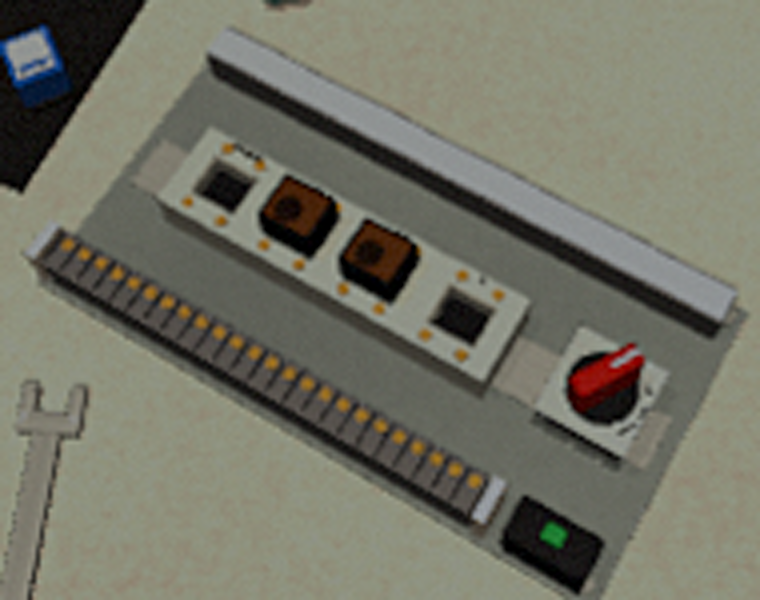

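View pics/c2.png

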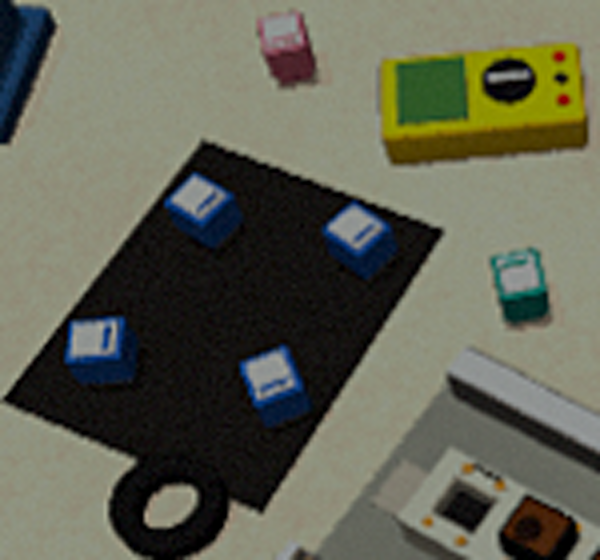

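The crop shows burnt relays in sockets 2 and 3, with sockets 4 (266,216) and 1 (326,249) empty. All four blue, white-lidded relays are the ones meant; pink and turquoise are not. Next I work out world positions.

```bash
python3 - <<'E'
from h import *
p=eyes.read_camera('scene')
f=lambda n,uv,z: print(n,np.round(px2w(p,uv,z)[:2],4))
f('s4',(266,216),.038);f('s3',(284.3,221.9),.066);f('s2',(304.7,233.6),.066);f('s1',(325.7,249),.038)
f('swA',(210+577/4,170+387/4),.078);f('swB',(210+637/4,170+348/4),.078)
for i,uv in enumerate([(200.2,139),(240,146.5),(174.5,174.5),(218,183.5)]): f('n%d'%i,uv,.041)
for uv in [(458,202),(510,207),(505,275),(449,265)]: f('bin',uv,.05)
for uv in [(210+745/4,170+315/4),(210+600/4,170+598/4)]: f('plate',uv,.006)
f('tape',(193,215),.01); f('tip',(427,348),0); f('handle',(445,283),.02)
s=eyes.read_camera('side')
c=models.cut_out(s,'scrap_bin_in'); 
print(px2w(s,c[0]['centre'],.02))
# mutual check
s1=px2w(p,(304.7,233.6),.066); print('side px of old s2',w2px(s,s1))
w=eyes.read_camera('wrist'); t=telemetry.get_obs()
Rt=rot(t['tool_rot']); print('cam in tool',Rt.T@(np.array(w['origin'])-t['tool_pos']), R.from_matrix(Rt.T@rot(w['orientation'])).as_euler('xyz',degrees=True),w['mtx'],w['D'])
E
```

```text
s4 [ 0.5862 -0.1177]
s3 [ 0.5928 -0.0619]
s2 [ 0.5999 -0.0065]
s1 [0.6045 0.0476]
swA [0.6302 0.1252]
swB [0.5968 0.1465]
n0 [ 0.4559 -0.3895]
n1 [ 0.4339 -0.2783]
n2 [ 0.5787 -0.3866]
n3 [ 0.5564 -0.2706]
bin [0.3695 0.2905]
bin [0.3329 0.4056]
bin [0.5045 0.4268]
bin [0.5319 0.3116]
plate [0.5241 0.1956]
plate [0.7109 0.1763]
tape [ 0.6477 -0.2959]
tip [0.7055 0.3254]
handle [0.5628 0.3197]
[0.42157058 0.35555055 0.02      ]
side px of old s2 [[278.78376334 190.49032059]]
cam in tool [ 0.06892068  0.00024286 -0.14846551] [-1.46422514e+01 -4.31935152e-02  9.00304638e+01] [[309.69673024   0.         319.7509831 ]
 [  0.         309.69673024 204.03866404]
 [  0.           0.           1.        ]] [0.02074704 0.         0.         0.         0.        ]
```

Emit:
{"op": "drive_tool", "data": {
  "angular": [
    [0,0,0],
    [0,0,0],
    [0,0,0],
    [0,0,0],
    [0,0,0],
    [0,0,0],
    [0,0,0],
    [0,0,0],
    [0,0,0],
    [0,0,0],
    [0,0,0],
    [0,0,0],
    [0,0,0],
    [0,0,0],
    [0,0,0],
    [0,0,0],
    [0,0,0],
    [0,0,0],
    [0,0,0]
  ],
  "delta_pos": [
    [3.45,-3.31,0],
    [3.45,-3.31,0],
    [3.45,-3.31,0],
    [3.45,-3.31,0],
    [3.45,-3.31,0],
    [3.45,-3.31,0],
    [3.45,-3.31,0],
    [3.45,-3.31,0],
    [3.45,-3.31,0],
    [3.45,-3.31,0],
    [3.45,-3.31,0],
    [3.45,-3.31,0],
    [3.45,-3.31,0],
    [3.45,-3.31,0],
    [3.45,-3.31,0],
    [3.45,-3.31,0],
    [3.45,-3.31,0],
    [3.45,-3.31,0],
    [0,0,0]
  ],
  "gripper": [8,8,8,8,8,8,8,8,8,8,8,8,8,8,8,8,8,8,8],
  "squeeze": 25
}}

```text
time_s: 2.9
tool_pos: [0.61, 0.1378, 0.2357]
tool_rot: [-179.6, -0.1, 17.5]
force: [-1.3, 1.5, 0.7]
grip_width: 0.0798
grasp_force: 0.0
```

Emit:
{"op": "drive_tool", "data": {
  "angular": [
    [0,0,-0.142],
    [0,0,-0.142],
    [0,0,-0.142],
    [0,0,-0.142],
    [0,0,-0.142],
    [0,0,-0.142],
    [0,0,-0.142],
    [0,0,-0.142],
    [0,0,-0.142],
    [0,0,-0.142],
    [0,0,-0.142],
    [0,0,-0.142],
    [0,0,-0.142],
    [0,0,-0.142],
    [0,0,-0.142],
    [0,0,-0.142],
    [0,0,0]
  ],
  "delta_pos": [
    [0,0,0],
    [0,0,0],
    [0,0,0],
    [0,0,0],
    [0,0,0],
    [0,0,0],
    [0,0,0],
    [0,0,0],
    [0,0,0],
    [0,0,0],
    [0,0,0],
    [0,0,0],
    [0,0,0],
    [0,0,0],
    [0,0,0],
    [0,0,0],
    [0,0,0]
  ],
  "gripper": [5,5,5,5,5,5,5,5,5,5,5,5,5,5,5,5,5]
}}

```text
time_s: 4.6
tool_pos: [0.6097, 0.1284, 0.2363]
tool_rot: [-180.0, -0.0, 147.1]
force: [0.4, -0.3, -0.4]
grip_width: 0.05
grasp_force: 0.0
```

```bash
cat >> h.py <<'E'
def to(x,y,z,yaw):
    t=telemetry.get_obs(); Rt=rot(t['tool_rot'])
    d=Rt.T@(np.array([x,y,z])-t['tool_pos'])*100
    Rg=R.from_euler('xyz',[180,0,yaw],degrees=True).as_matrix()
    rv=R.from_matrix(Rt.T@Rg).as_rotvec()
    print('pos',np.round(t['tool_pos'],4),'rot',np.round(t['tool_rot'],2),'t',t['time_s'],'| delta cm',np.round(d,2),'rotvec',np.round(rv,4),'wrench',np.round(t['force'],1),'w',round(t['grip_width'],4))
E
python3 - <<'E'
from h import *
w=eyes.read_camera('wrist'); save(w,'w1.png')
to(.614,.1365,.075,147.4)
for t in ['step_switch','old1','panel']:
    print(t,[(np.round(d['centre']),round(d['p'],2)) for d in models.search_frame(w,t)])
print(w2px(w,[[.6141,.1363,.078],[.6045,.0476,.038]]))
E
```

```text
pos [0.6098 0.1285 0.2363] rot [-1.7998e+02 -2.0000e-02  1.4692e+02] t 4.65 | delta cm [ 0.08  0.9  16.13] rotvec [-0.0003 -0.0003 -0.0084] wrench [ 0.3 -0.  -0.5] w 0.0498
step_switch [(array([330., 189.]), 0.9)]
old1 [(array([224., 240.]), 0.64)]
panel [(array([277., 199.]), 0.83)]
[[328.64854106 192.67903295]
 [259.39093841 218.81741903]]
```

View pics/w1.png

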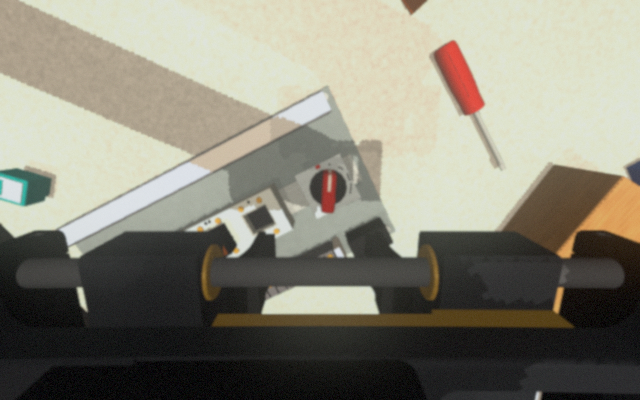

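The wrist view shows the bar aligned with the tool at (328,190). The red off mark lies about 30° counterclockwise at (318,168), so the switch is at click 1. Going down to grip it.

Emit:
{"op": "drive_tool", "data": {
  "angular": [
    [0,0,0],
    [0,0,0],
    [0,0,0],
    [0,0,0],
    [0,0,0],
    [0,0,0],
    [0,0,0],
    [0,0,0],
    [0,0,0],
    [0,0,0]
  ],
  "delta_pos": [
    [0.08,0.9,2.1],
    [0,0,4],
    [0,0,4],
    [0,0,3],
    [0,0,2],
    [0,0,1],
    [0,0,0],
    [0,0,0],
    [0,0,0],
    [0,0,0]
  ],
  "gripper": [5,5,5,5,5,5,5,0,0,0]
}}

```text
time_s: 5.8
tool_pos: [0.6148, 0.1374, 0.0768]
tool_rot: [179.9, 0.1, 147.1]
force: [0.2, -0.2, -0.1]
grip_width: 0.0334
grasp_force: 0.0
```

Emit:
{"op": "drive_tool", "data": {
  "angular": [
    [0,0,0],
    [0,0,0],
    [0,0,-0.09],
    [0,0,-0.09],
    [0,0,-0.09],
    [0,0,-0.09],
    [0,0,-0.09],
    [0,0,-0.08],
    [0,0,0],
    [0,0,0]
  ],
  "delta_pos": [
    [0,0,0],
    [0,0,0],
    [0,0,0],
    [0,0,0],
    [0,0,0],
    [0,0,0],
    [0,0,0],
    [0,0,0],
    [0,0,0],
    [0,0,0]
  ],
  "gripper": [0,0,0,0,0,0,0,0,0,0]
}}

```text
time_s: 6.8
tool_pos: [0.6139, 0.1359, 0.0759]
tool_rot: [-179.9, -0.0, 177.3]
force: [-3.4, -3.6, 5.3]
grip_width: 0.0136
grasp_force: 25.0
```

Emit:
{"op": "drive_tool", "data": {
  "angular": [
    [0,0,0],
    [0,0,0],
    [0,0,0],
    [0,0,0],
    [0,0,0],
    [0,0,0.136],
    [0,0,0.136],
    [0,0,0.136],
    [0,0,0.136],
    [0,0,0.136],
    [0,0,0.136],
    [0,0,0.136],
    [0,0,0.136],
    [0,0,0.136],
    [0,0,0.136],
    [0,0,0.136],
    [0,0,0.136],
    [0,0,0]
  ],
  "delta_pos": [
    [0,0,0],
    [0,0,0],
    [0,0,-1],
    [0,0,-3],
    [0,0,-3],
    [0,0,-3],
    [0,0,-3],
    [0,0,-1.5],
    [0,0,0],
    [0,0,0],
    [0,0,0],
    [0,0,0],
    [0,0,0],
    [0,0,0],
    [0,0,0],
    [0,0,0],
    [0,0,0],
    [0,0,0]
  ],
  "gripper": [5,5,5,5,5,6,6,6,6,6,6,6,6,6,6,6,6,6]
}}

```text
time_s: 8.6
tool_pos: [0.614, 0.138, 0.2213]
tool_rot: [179.9, -0.0, 84.0]
force: [-0.1, 0.2, 0.3]
grip_width: 0.06
grasp_force: 0.0
```

Emit:
{"op": "drive_tool", "data": {
  "angular": [
    [0,0,0],
    [0,0,0],
    [0,0,0],
    [0,0,0],
    [0,0,0],
    [0,0,0],
    [0,0,0],
    [0,0,0],
    [0,0,0]
  ],
  "delta_pos": [
    [-3.96,0,0],
    [-3.96,0,0],
    [-3.96,0,0],
    [-3.96,0,0],
    [-3.96,0,0],
    [-3.96,0,0],
    [0,0,0],
    [0,0,0],
    [0,0,0]
  ],
  "gripper": [6,6,6,6,6,6,6,6,6]
}}

```text
time_s: 9.5
tool_pos: [0.5893, -0.0972, 0.2209]
tool_rot: [180.0, -0.1, 84.2]
force: [0.0, 0.4, 0.2]
grip_width: 0.0602
grasp_force: 0.0
```

```bash
python3 - <<'E'
from h import *
w=eyes.read_camera('wrist'); save(w,'w2.png')
to(.5928,-.0619,.055,83.6)
for t in ['step_switch','old1']:
    print(t,[(np.round(d['centre'],1),round(d['p'],2)) for d in models.search_frame(w,t)])
print(w2px(w,[[.6141,.1363,.078],[.6045,.0476,.038],[.5999,-.0065,.066],[.5928,-.0619,.066]]))
im=cv2.imread('pics/w2.png')
cv2.imwrite('pics/w2c.png',cv2.resize(im[40:280,180:480],None,fx=2.5,fy=2.5,interpolation=cv2.INTER_CUBIC))
E
```

```text
pos [ 0.5894 -0.0969  0.2209] rot [ 1.7997e+02 -5.0000e-02  8.4230e+01] t 9.55 | delta cm [ 3.51 -0.02 16.59] rotvec [ 0.0005 -0.0008  0.0109] wrench [0.1 0.5 0.7] w 0.06
step_switch [(array([318. , 160.5]), 0.39)]
old1 [(array([318. ,  98.9]), 0.72)]
[[ 320.77324763 -103.73769984]
 [ 320.0137028    40.8829616 ]
 [ 321.0126667    98.02514368]
 [ 319.48270546  158.59848458]]
```

View pics/w2c.png

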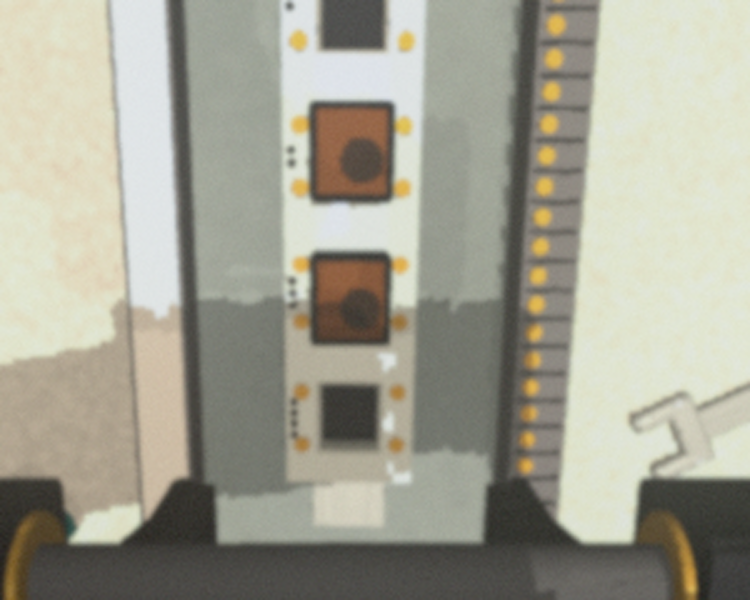

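Switch end is up. Burnt relays are at about (321,101) and (321,159), empty socket 4 at (320,206), and the row is aligned with the tool. Fitting the row from these.

```bash
python3 - <<'E'
from h import *
w=eyes.read_camera('wrist')
P=np.array([px2w(w,(321,100.6),.066),px2w(w,(320.6,159.2),.066),px2w(w,(320,206.4),.038)])[:,:2]
print(P); ys=np.array([-5,-60,-115])/1000
# rigid fit
c=P.mean(0); d=sum((ys-ys.mean())[i]*(P[i]-c) for i in range(3)); d/=np.linalg.norm(d)
print('yaw y',np.degrees(np.arctan2(d[1],d[0])))
for n,y in zip('1234S',[.05,-.005,-.06,-.115,.14]): print(n,np.round(c+d*(y-ys.mean()),4))
s=c+d*(-.06-ys.mean()); to(s[0],s[1],.055,np.degrees(np.arctan2(d[1],d[0])))
E
```

```text
[[ 0.59962664 -0.0087778 ]
 [ 0.59379155 -0.06259441]
 [ 0.58762518 -0.11738433]]
yaw y 83.69417240762465
1 [0.6058 0.0464]
2 [ 0.5997 -0.0083]
3 [ 0.5937 -0.0629]
4 [ 0.5876 -0.1176]
S [0.6156 0.1359]
pos [ 0.5893 -0.0975  0.2207] rot [ 1.7999e+02 -1.0000e-02  8.4160e+01] t 9.7 | delta cm [ 3.48  0.08 16.57] rotvec [ 0.0002 -0.0002  0.0082] wrench [-0.8  0.4 -0. ] w 0.0601
```

Emit:
{"op": "drive_tool", "data": {
  "angular": [
    [0,0,0.008],
    [0,0,0],
    [0,0,0],
    [0,0,0],
    [0,0,0],
    [0,0,0],
    [0,0,0],
    [0,0,0],
    [0,0,0],
    [0,0,0],
    [0,0,0],
    [0,0,0],
    [0,0,0]
  ],
  "delta_pos": [
    [3.48,0.08,0],
    [0,0,4],
    [0,0,4],
    [0,0,4],
    [0,0,2.5],
    [0,0,1.5],
    [0,0,0.5],
    [0,0,0],
    [0,0,0],
    [0,0,0],
    [0,0,0],
    [0,0,0],
    [0,0,0]
  ],
  "gripper": [6,6,6,6,6,6,6,6,0,0,0,0,0],
  "squeeze": 30
}}

```text
time_s: 11.0
tool_pos: [0.5937, -0.0647, 0.056]
tool_rot: [180.0, 0.0, 83.5]
force: [-1.1, 0.4, 2.1]
grip_width: 0.0318
grasp_force: 30.0
```

Emit:
{"op": "drive_tool", "data": {
  "angular": [
    [0,0,0],
    [0,0,0],
    [0,0,0],
    [0,0,0],
    [0,0,0],
    [0,0,0],
    [0,0,0],
    [0,0,0],
    [0,0,0],
    [0,0,0]
  ],
  "delta_pos": [
    [0,0,0],
    [0,0,0],
    [0,0,-0.5],
    [0,0,-1],
    [0,0,-2],
    [0,0,-3],
    [0,0,-3],
    [0,0,-3],
    [0,0,-1],
    [0,0,0]
  ],
  "gripper": [0,0,0,0,0,0,0,0,0,0]
}}

```text
time_s: 12.0
tool_pos: [0.5945, -0.0645, 0.1922]
tool_rot: [179.8, 0.0, 83.5]
force: [-0.1, -0.3, -1.1]
grip_width: 0.032
grasp_force: 30.0
```

```bash
python3 - <<'E'
from h import *
s=eyes.read_camera('scene')
c=models.cut_out(s,'scrap_bin_in'); print([(d['centre'],d['p']) for d in c])
m=c[0]['pixels'].astype(np.uint8); 
r=cv2.minAreaRect(cv2.findContours(m,0,2)[0][0]); b=cv2.boxPoints(r)
print([np.round(px2w(s,q,.05)[:2],3) for q in b])
q=eyes.read_camera('side'); c=models.search_frame(q,'scrap_bin_in'); print(c[0],px2w(q,c[0]['centre'],.015)); c=px2w(s,models.search_frame(s,'scrap_bin_in')[0]['centre'],.015); print(c)
to(.43,.357,.18,83.7)
E
```

```text
[([478.6, 240.8], 0.94), ([364.9, 267.2], 0.46)]
[array([0.543, 0.303]), array([0.363, 0.281]), array([0.33, 0.42]), array([0.51 , 0.429])]
{'centre': [252.6, 331.4], 'p': 0.91} [0.42288463 0.35571681 0.015     ]
[0.42558474 0.36775658 0.015     ]
pos [ 0.5926 -0.0647  0.1888] rot [-1.7983e+02 -1.0000e-02  8.3530e+01] t 12.25 | delta cm [ 40.07 -20.9    0.95] rotvec [-0.0029 -0.0002 -0.003 ] wrench [-0.6 -0.1 -0.6] w 0.0316
```

Emit:
{"op": "drive_tool", "data": {
  "angular": [
    [0,0,0],
    [0,0,0],
    [0,0,0],
    [0,0,0],
    [0,0,0],
    [0,0,0],
    [0,0,0],
    [0,0,0],
    [0,0,0],
    [0,0,0],
    [0,0,0],
    [0,0,0],
    [0,0,0],
    [0,0,0],
    [0,0,0],
    [0,0,0]
  ],
  "delta_pos": [
    [4.11,-1.78,0],
    [4.11,-1.78,0],
    [4.11,-1.78,0],
    [4.11,-1.78,0],
    [4.11,-1.78,0],
    [4.11,-1.78,0],
    [4.11,-1.78,0],
    [4.11,-1.78,0],
    [4.11,-1.78,0],
    [4.11,-1.78,0],
    [0,0,4],
    [0,0,4],
    [0,0,2.5],
    [0,0,1],
    [0,0,0],
    [0,0,0]
  ],
  "gripper": [0,0,0,0,0,0,0,0,0,0,0,0,0,0,0,0]
}}

```text
time_s: 13.85
tool_pos: [0.4635, 0.3644, 0.0765]
tool_rot: [180.0, -0.1, 83.5]
force: [0.6, 0.1, 0.0]
grip_width: 0.0322
grasp_force: 30.0
```

Emit:
{"op": "drive_tool", "data": {
  "angular": [
    [0,0,0],
    [0,0,0],
    [0,0,0],
    [0,0,0],
    [0,0,0],
    [0,0,0],
    [0,0,0],
    [0,0,0]
  ],
  "delta_pos": [
    [0,0,0],
    [0,0,0],
    [0,0,0],
    [0,0,-3],
    [0,0,-4],
    [0,0,-4],
    [0,0,0],
    [0,0,0]
  ],
  "gripper": [5,5,5,6,6,6,6,6]
}}

```text
time_s: 14.65
tool_pos: [0.4636, 0.3642, 0.1868]
tool_rot: [179.9, -0.1, 83.5]
force: [-0.7, -0.2, -1.0]
grip_width: 0.0596
grasp_force: 0.0
```

```bash
python3 - <<'E'
from h import *
to(.5997,-.0095,.186,83.7)
E
```

```text
pos [0.4636 0.3642 0.1868] rot [ 1.7985e+02 -6.0000e-02  8.3510e+01] t 14.65 | delta cm [-35.59  17.74   0.09] rotvec [ 0.0025 -0.001  -0.0033] wrench [-0.7 -0.2 -1. ] w 0.0596
```

Emit:
{"op": "drive_tool", "data": {
  "angular": [
    [0,0,-0.003],
    [0,0,0],
    [0,0,0],
    [0,0,0],
    [0,0,0],
    [0,0,0],
    [0,0,0],
    [0,0,0],
    [0,0,0],
    [0,0,0],
    [0,0,0],
    [0,0,0],
    [0,0,0],
    [0,0,0],
    [0,0,0]
  ],
  "delta_pos": [
    [-3.95,1.97,0],
    [-3.95,1.97,0],
    [-3.95,1.97,0],
    [-3.95,1.97,0],
    [-3.95,1.97,0],
    [-3.95,1.97,0],
    [-3.95,1.97,0],
    [-3.95,1.97,0],
    [-3.95,1.97,0],
    [0,0,4],
    [0,0,4],
    [0,0,3],
    [0,0,1.5],
    [0,0,0.6],
    [0,0,0]
  ],
  "gripper": [6,6,6,6,6,6,6,6,6,6,6,6,6,6,6]
}}

```text
time_s: 16.15
tool_pos: [0.5999, -0.0088, 0.0542]
tool_rot: [-179.9, -0.0, 83.7]
force: [0.5, 0.3, 0.2]
grip_width: 0.06
grasp_force: 0.0
```

Emit:
{"op": "drive_tool", "data": {
  "angular": [
    [0,0,0],
    [0,0,0],
    [0,0,0],
    [0,0,0],
    [0,0,0],
    [0,0,0],
    [0,0,0],
    [0,0,0],
    [0,0,0],
    [0,0,0],
    [0,0,0],
    [0,0,0],
    [0,0,0],
    [0,0,0]
  ],
  "delta_pos": [
    [0,0,0],
    [0,0,0],
    [0,0,0],
    [0,0,0],
    [0,0,0],
    [0,0,0],
    [0,0,-0.5],
    [0,0,-1],
    [0,0,-2],
    [0,0,-3],
    [0,0,-3],
    [0,0,-3],
    [0,0,0],
    [0,0,0]
  ],
  "gripper": [0,0,0,0,0,0,0,0,0,0,0,0,0,0]
}}

```text
time_s: 17.55
tool_pos: [0.6005, -0.0091, 0.1804]
tool_rot: [179.9, 0.0, 83.7]
force: [-0.8, 0.8, -1.2]
grip_width: 0.0321
grasp_force: 30.0
```

```bash
python3 - <<'E'
from h import *
s=eyes.read_camera('scene')
for t in ['scrap_bin_in','old1','new1']: print(t,[(d['centre'],round(d['p'],2)) for d in models.search_frame(s,t)])
to(.397,.353,.18,83.7)
E
```

```text
scrap_bin_in [([481.4, 235.8], 0.58), ([358.3, 266.4], 0.5)]
old1 [([475.4, 252.4], 0.88)]
new1 [([216.5, 189.2], 0.78), ([219.4, 99.0], 0.65), ([238.2, 149.9], 0.55), ([175.8, 179.1], 0.49), ([479.9, 235.8], 0.31)]
pos [ 0.5993 -0.0092  0.1782] rot [-1.7987e+02  1.0000e-02  8.3700e+01] t 17.75 | delta cm [ 33.78 -24.08  -0.13] rotvec [-0.0022  0.0001  0.    ] wrench [ 1.2  1.  -0. ] w 0.0318
```

Emit:
{"op": "drive_tool", "data": {
  "angular": [
    [0,0,0],
    [0,0,0],
    [0,0,0],
    [0,0,0],
    [0,0,0],
    [0,0,0],
    [0,0,0],
    [0,0,0],
    [0,0,0],
    [0,0,0],
    [0,0,0],
    [0,0,0],
    [0,0,0],
    [0,0,0],
    [0,0,0]
  ],
  "delta_pos": [
    [3.38,-2.41,0],
    [3.38,-2.41,0],
    [3.38,-2.41,0],
    [3.38,-2.41,0],
    [3.38,-2.41,0],
    [3.38,-2.41,0],
    [3.38,-2.41,0],
    [3.38,-2.41,0],
    [3.38,-2.41,0],
    [3.38,-2.41,0],
    [0,0,4],
    [0,0,4],
    [0,0,2],
    [0,0,0.3],
    [0,0,0]
  ],
  "gripper": [0,0,0,0,0,0,0,0,0,0,0,0,0,0,0]
}}

```text
time_s: 19.25
tool_pos: [0.3971, 0.3533, 0.0761]
tool_rot: [-179.9, 0.0, 83.7]
force: [0.3, -0.1, 0.5]
grip_width: 0.0315
grasp_force: 30.0
```

Emit:
{"op": "drive_tool", "data": {
  "angular": [
    [0,0,0],
    [0,0,0],
    [0,0,0],
    [0,0,0],
    [0,0,0],
    [0,0,0],
    [0,0,0],
    [0,0,0]
  ],
  "delta_pos": [
    [0,0,0],
    [0,0,0],
    [0,0,0],
    [0,0,-4],
    [0,0,-4],
    [0,0,-4],
    [0,0,0],
    [0,0,0]
  ],
  "gripper": [5,5,5,6,6,6,6,6]
}}

```text
time_s: 20.05
tool_pos: [0.3984, 0.3537, 0.1978]
tool_rot: [179.8, -0.0, 83.7]
force: [0.6, -0.2, -0.8]
grip_width: 0.0601
grasp_force: 0.0
```

```bash
python3 - <<'E'
from h import *
s=eyes.read_camera('scene')
for t in ['old1','new1']: print(t,[(d['centre'],round(d['p'],2),np.round(px2w(s,d['centre'],.03 if t=='new1' else .02),3)) for d in models.search_frame(s,t)])
save(s,'s2.png'); im=cv2.imread('pics/s2.png')
cv2.imwrite('pics/s2c.png',np.vstack([cv2.resize(im[180:290,430:530],None,fx=3,fy=3),cv2.resize(im[90:180,0:1],(300,1))]) if 0 else np.hstack([cv2.resize(im[120:240,150:300],(450,360)),cv2.resize(im[190:310,330:530],(600,360))[:,:350]]) if 0 else cv2.resize(im[110:290,150:530],None,fx=2.1,fy=2.1,interpolation=2))
to(.52,-.32,.22,83.7)
E
```

```text
old1 [([478.5, 226.2], 0.8, array([0.395, 0.356, 0.02 ])), ([475.8, 253.1], 0.75, array([0.465, 0.366, 0.02 ])), ([312.8, 245.6], 0.53, array([0.603, 0.014, 0.02 ]))]
new1 [([222.7, 99.6], 0.7, array([ 0.301, -0.417,  0.03 ])), ([214.9, 187.4], 0.57, array([ 0.565, -0.278,  0.03 ])), ([174.4, 178.4], 0.51, array([ 0.585, -0.388,  0.03 ])), ([198.4, 142.4], 0.5, array([ 0.462, -0.395,  0.03 ])), ([238.0, 150.6], 0.48, array([ 0.442, -0.283,  0.03 ])), ([277.2, 160.6], 0.47, array([ 0.428, -0.171,  0.03 ])), ([312.7, 244.9], 0.26, array([0.605, 0.015, 0.03 ]))]
pos [0.3972 0.3527 0.1954] rot [-1.7993e+02  9.0000e-02  8.3700e+01] t 20.2 | delta cm [-65.52  19.59  -2.38] rotvec [-0.0012  0.0015 -0.0001] wrench [-0.5 -0.   0.9] w 0.0596
```

View pics/s2c.png

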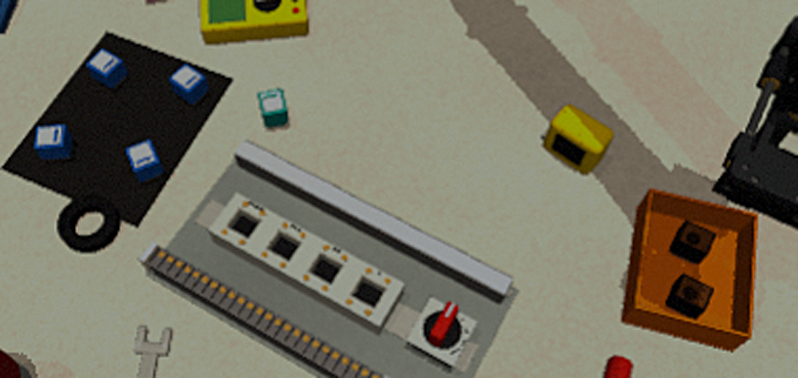

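Both burnt relays lie in the bin, all sockets are empty, and the switch points at off. Flying over the mat next.

Emit:
{"op": "drive_tool", "data": {
  "angular": [
    [0,0,0],
    [0,0,0],
    [0,0,0],
    [0,0,0],
    [0,0,0],
    [0,0,0],
    [0,0,0],
    [0,0,0],
    [0,0,0],
    [0,0,0],
    [0,0,0],
    [0,0,0],
    [0,0,0],
    [0,0,0],
    [0,0,0],
    [0,0,0],
    [0,0,0],
    [0,0,0]
  ],
  "delta_pos": [
    [-4.6,1.22,-0.15],
    [-4.6,1.22,-0.15],
    [-4.6,1.22,-0.15],
    [-4.6,1.22,-0.15],
    [-4.6,1.22,-0.15],
    [-4.6,1.22,-0.15],
    [-4.6,1.22,-0.15],
    [-4.6,1.22,-0.15],
    [-4.6,1.22,-0.15],
    [-4.6,1.22,-0.15],
    [-4.6,1.22,-0.15],
    [-4.6,1.22,-0.15],
    [-4.6,1.22,-0.15],
    [-4.6,1.22,-0.15],
    [-4.6,1.22,-0.15],
    [-4.6,1.22,-0.15],
    [0,0,0],
    [0,0,0]
  ],
  "gripper": [6,6,6,6,6,6,6,6,6,6,6,6,6,6,6,6,6,6]
}}

```text
time_s: 22.0
tool_pos: [0.51, -0.4001, 0.218]
tool_rot: [-179.8, -0.2, 83.6]
force: [-0.6, -0.2, 0.3]
grip_width: 0.0603
grasp_force: 0.0
```

```bash
cat >> h.py <<'E'
def lids(w,z=.0415,verbose=True):
    """blue relays seen by the wrist camera: white lid areas next to blue -> centre, yaw of each"""
    im=cv2.cvtColor(w['pixels'],cv2.COLOR_RGB2BGR); big=cv2.resize(im,None,fx=4,fy=4,interpolation=cv2.INTER_CUBIC)
    hsv=cv2.cvtColor(big,cv2.COLOR_BGR2HSV)
    blue=cv2.inRange(hsv,(105,110,40),(128,255,255))
    n,l,st,ce=cv2.connectedComponentsWithStats(blue)
    out=[]
    for i in range(1,n):
        if st[i,4]<600: continue
        hull=cv2.convexHull(cv2.findContours((l==i).astype(np.uint8),0,2)[0][0])
        m=np.zeros(blue.shape,np.uint8); cv2.fillConvexPoly(m,hull,255)
        wh=cv2.bitwise_and(m,cv2.inRange(hsv,(0,0,110),(180,70,255)))
        wh=cv2.morphologyEx(wh,cv2.MORPH_CLOSE,np.ones((13,13),np.uint8))
        cs=cv2.findContours(wh,0,2)[0]
        if not cs: continue
        c=max(cs,key=cv2.contourArea)
        if cv2.contourArea(c)<1500: continue
        pts=np.array([px2w(w,((q[0]+.5)/4-.5,(q[1]+.5)/4-.5),z)[:2] for q in c[:,0]],np.float32)*1000
        r=cv2.minAreaRect(pts); (cx,cy),(a,b),an=r
        # short side direction = relay x
        ax=an if a<b else an+90
        out.append((cx/1000,cy/1000,(ax+90)%180-90,min(a,b),max(a,b)))
        if verbose: print('lid px',np.round(c[:,0].mean(0)/4),'xy',np.round([cx,cy],1),'xaxis yaw',round((ax+90)%180-90,1),'size',round(min(a,b),1),round(max(a,b),1))
    return out
E
python3 - <<'E'
from h import *
w=eyes.read_camera('wrist'); save(w,'w3.png'); lids(w)
to(.5,-.33,.22,83.7)
im=cv2.imread('pics/w3.png'); cv2.imwrite('pics/w3c.png',cv2.resize(im[20:260,160:480],None,fx=2.5,fy=2.5,interpolation=2))
E
```

```text
lid px [354.  55.] xy [ 557.9 -270.7] xaxis yaw -40.0 size 25.7 31.4
lid px [232.  81.] xy [ 436.1 -281.1] xaxis yaw -14.6 size 24.6 28.6
lid px [384. 173.] xy [ 579.7 -389.8] xaxis yaw 29.8 size 24.9 29.4
lid px [270. 188.] xy [ 457.7 -391.2] xaxis yaw -10.0 size 25.5 29.6
pos [ 0.5107 -0.3983  0.2188] rot [-1.7988e+02 -1.6000e-01  8.3730e+01] t 22.05 | delta cm [ 6.68 -1.81 -0.1 ] rotvec [-0.002  -0.0029  0.0006] wrench [0.1 0.6 0.3] w 0.0602
```

View pics/w3c.png

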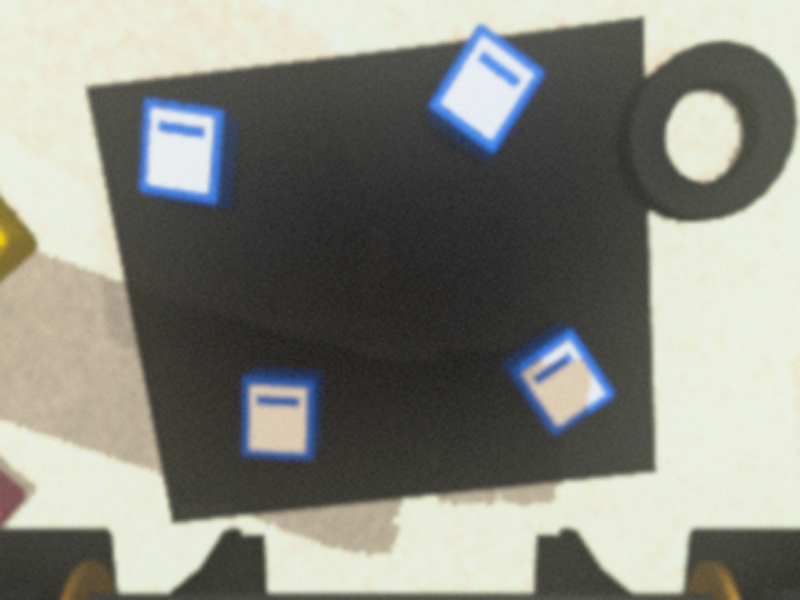

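The four blue relays are clear, with lid sizes and heights consistent (about 25 x 30 mm lids). The tape roll is at the right, clear of the fingers. First is relay A at (558,-271), viewed again at its own yaw.

Emit:
{"op": "drive_tool", "data": {
  "angular": [
    [0,0,0],
    [0,0,0],
    [0,0,0],
    [0,0,0.118],
    [0,0,0.118],
    [0,0,0.118],
    [0,0,0.118],
    [0,0,0.118],
    [0,0,0],
    [0,0,0]
  ],
  "delta_pos": [
    [3.43,0.45,0],
    [3.43,0.45,0],
    [3.43,0.45,0],
    [0,0,0],
    [0,0,0],
    [0,0,0],
    [0,0,0],
    [0,0,0],
    [0,0,0],
    [0,0,0]
  ],
  "gripper": [5.5,5.5,5.5,5.5,5.5,5.5,5.5,5.5,5.5,5.5]
}}

```text
time_s: 23.05
tool_pos: [0.5357, -0.2971, 0.2206]
tool_rot: [-180.0, 0.0, 50.2]
force: [-0.1, -0.2, -0.4]
grip_width: 0.055
grasp_force: 0.0
```

```bash
cat > look.py <<'E'
from h import *
w=eyes.read_camera('wrist'); t=telemetry.get_obs()['tool_pos'][:2]
r=lids(w); r=min(r,key=lambda q:np.hypot(q[0]-t[0],q[1]-t[1]))
to(r[0],r[1],.031,r[2]+90)
E
python3 look.py
```

```text
lid px [317. 159.] xy [ 557.3 -272.2] xaxis yaw -39.8 size 24.4 28.8
lid px [403. 227.] xy [ 579.5 -389.1] xaxis yaw 29.3 size 25.1 29.0
lid px [241. 232.] xy [ 436.1 -281.2] xaxis yaw -14.3 size 26.0 30.2
lid px [320. 295.] xy [ 458.  -391.2] xaxis yaw -10.5 size 25.1 28.3
pos [ 0.5357 -0.2975  0.2206] rot [-1.7999e+02  1.0000e-02  5.0130e+01] t 23.1 | delta cm [ 3.33  0.04 18.96] rotvec [-0.0001  0.0002 -0.0005] wrench [ 0.1 -0.6 -0.4] w 0.0549
```

Emit:
{"op": "drive_tool", "data": {
  "angular": [
    [0,0,0],
    [0,0,0],
    [0,0,0],
    [0,0,0],
    [0,0,0],
    [0,0,0],
    [0,0,0],
    [0,0,0],
    [0,0,0],
    [0,0,0],
    [0,0,0],
    [0,0,0],
    [0,0,0],
    [0,0,0],
    [0,0,0],
    [0,0,0],
    [0,0,0],
    [0,0,0],
    [0,0,0]
  ],
  "delta_pos": [
    [3.33,0.04,1],
    [0,0,4.5],
    [0,0,4.5],
    [0,0,4],
    [0,0,3],
    [0,0,1.5],
    [0,0,0.4],
    [0,0,0],
    [0,0,0],
    [0,0,0],
    [0,0,0],
    [0,0,0],
    [0,0,0],
    [0,0,-1],
    [0,0,-4],
    [0,0,-4],
    [0,0,-4],
    [0,0,-3],
    [0,0,0]
  ],
  "gripper": [5.5,5.5,5.5,5.5,5.5,5.5,5.5,5.5,0,0,0,0,0,0,0,0,0,0,0]
}}

```text
time_s: 25.0
tool_pos: [0.5602, -0.2744, 0.1975]
tool_rot: [179.5, -0.1, 49.9]
force: [0.1, 0.1, -0.8]
grip_width: 0.0319
grasp_force: 30.0
```

```bash
python3 -c "
from h import *
to(.6058,.0464,.09,83.7)"
```

```text
pos [ 0.5602 -0.2744  0.1975] rot [ 1.7946e+02 -1.0000e-01  4.9900e+01] t 25.0 | delta cm [ 27.45 -17.28  10.64] rotvec [ 0.0097  0.001  -0.5899] wrench [ 0.1  0.1 -0.8] w 0.0319
```

Emit:
{"op": "drive_tool", "data": {
  "angular": [
    [0,0,0],
    [0,0,0],
    [0,0,0],
    [0,0,0],
    [0,0,0],
    [0,0,0],
    [0,0,0],
    [0,0,0],
    [0,0,-0.118],
    [0,0,-0.118],
    [0,0,-0.118],
    [0,0,-0.118],
    [0,0,-0.118],
    [0,0,0],
    [0,0,0]
  ],
  "delta_pos": [
    [3.43,-2.16,0],
    [3.43,-2.16,0],
    [3.43,-2.16,0],
    [3.43,-2.16,0],
    [3.43,-2.16,0],
    [3.43,-2.16,0],
    [3.43,-2.16,0],
    [3.43,-2.16,0],
    [0,0,2],
    [0,0,2],
    [0,0,2],
    [0,0,2],
    [0,0,2],
    [0,0,0],
    [0,0,0]
  ],
  "gripper": [0,0,0,0,0,0,0,0,0,0,0,0,0,0,0]
}}

```text
time_s: 26.5
tool_pos: [0.6015, 0.0476, 0.0912]
tool_rot: [-179.9, -0.0, 83.5]
force: [-0.3, -0.5, 0.1]
grip_width: 0.0318
grasp_force: 30.0
```

```bash
python3 - <<'E'
from h import *
to(.6058,.0464,.055,83.7)
w=eyes.read_camera('wrist'); save(w,'w4.png')
im=cv2.imread('pics/w4.png'); cv2.imwrite('pics/w4c.png',cv2.resize(im[100:300,200:440],None,fx=3,fy=3,interpolation=2))
E
```

```text
pos [0.6015 0.0476 0.0912] rot [-1.7992e+02 -1.0000e-02  8.3540e+01] t 26.5 | delta cm [-0.07  0.44  3.62] rotvec [-0.0014 -0.0002 -0.0028] wrench [-0.3 -0.5  0.1] w 0.0318
```

View pics/w4c.png

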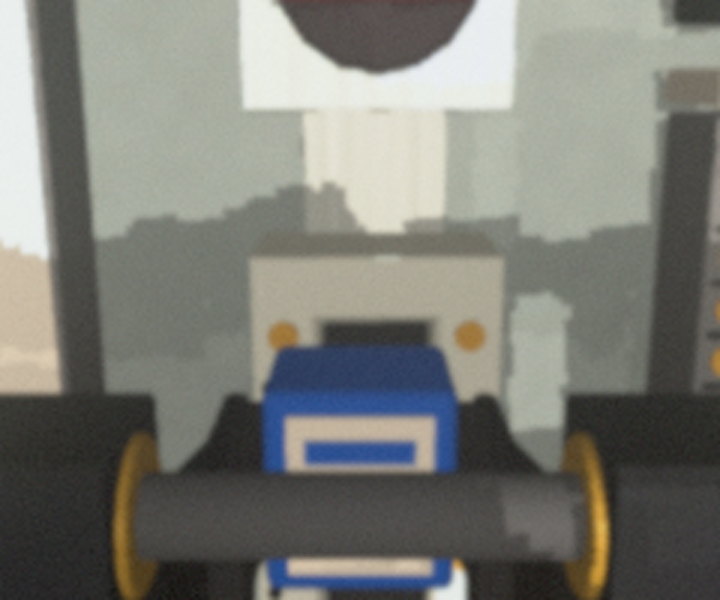

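Here the held relay is centred at column 320 and the socket-1 hole's far edge shows at (326,207). I'll check the fit along y from these edges.

```bash
cat > fit.py <<'E'
from h import *
import sys
def fit(w,hole_uv,bot_uv,top_uv):
    t=telemetry.get_obs(); tp=t['tool_pos']; Rt=rot(t['tool_rot'])
    f=lambda uv,z:(Rt.T@(px2w(w,uv,z)-tp))[:2]*1000
    print('hole in tool xy mm',f(hole_uv,.038)-[15,0],'relay by bottom',f(bot_uv,tp[2]-.017)-[18,0],'by top',f(top_uv,tp[2]+.011)-[18,0])
E
python3 - <<'E'
from fit import *
w=eyes.read_camera('wrist')
fit(w,(200+378/3,100+322/3),(320,100+349/3),(320,100+382/3))
E
```

```text
hole in tool xy mm [-1.56349179  3.90374377] relay by bottom [ 0.46412276 -0.11912693] by top [ 3.59464308 -0.08692656]
```

```bash
python3 - <<'E'
from h import *
im=cv2.imread('pics/w4.png').astype(int)
print('col 316-324 relay');
for r in range(203,262): print(r,im[r,314:327].mean(0).round().astype(int), end='; ')
E
```

```text
col 316-324 relay
203 [148 166 171]; 204 [144 161 166]; 205 [133 149 152]; 206 [112 124 128]; 207 [87 96 98]; 208 [65 70 71]; 209 [54 57 57]; 210 [54 55 56]; 211 [53 54 55]; 212 [52 54 54]; 213 [54 54 54]; 214 [64 56 53]; 215 [79 59 52]; 216 [91 63 52]; 217 [95 64 49]; 218 [95 64 49]; 219 [96 63 49]; 220 [96 64 48]; 221 [95 63 49]; 222 [96 64 48]; 223 [97 64 49]; 224 [96 62 47]; 225 [97 64 48]; 226 [98 64 49]; 227 [97 64 47]; 228 [98 64 46]; 229 [106  67  48]; 230 [117  71  47]; 231 [129  75  48]; 232 [138  79  49]; 233 [142  81  48]; 234 [146  83  49]; 235 [146  82  47]; 236 [147  84  50]; 237 [144  92  69]; 238 [143 117 110]; 239 [147 150 156]; 240 [155 172 185]; 241 [158 180 195]; 242 [159 180 196]; 243 [159 181 196]; 244 [159 179 195]; 245 [156 173 186]; 246 [151 153 159]; 247 [146 120 113]; 248 [144  92  68]; 249 [146  82  49]; 250 [146  82  47]; 251 [145  81  46]; 252 [146  82  48]; 253 [147  92  66]; 254 [149 115 104]; 255 [147 140 142]; 256 [130 138 146]; 257 [ 99 109 116]; 258 [71 75 78]; 259 [61 64 65]; 260 [64 64 65]; 261 [64 66 67];
```

Emit:
{"op": "drive_tool", "data": {
  "angular": [
    [0,0,-0.003],
    [0,0,0],
    [0,0,0],
    [0,0,0],
    [0,0,0],
    [0,0,0],
    [0,0,0],
    [0,0,0]
  ],
  "delta_pos": [
    [-0.19,0.42,0],
    [0,0,1.2],
    [0,0,0.7],
    [0,0,0.25],
    [0,0,0.25],
    [0,0,0.25],
    [0,0,0],
    [0,0,0]
  ],
  "gripper": [0,0,0,0,0,0,0,0]
}}

```text
time_s: 27.4
tool_pos: [0.606, 0.0453, 0.0652]
tool_rot: [180.0, 0.0, 83.9]
force: [-0.5, 0.1, -0.3]
grip_width: 0.0319
grasp_force: 30.0
```

Emit:
{"op": "drive_tool", "data": {
  "angular": [
    [0,0,0],
    [0,0,0],
    [0,0,0],
    [0,0,0]
  ],
  "delta_pos": [
    [0,0,0.2],
    [0,0,0.2],
    [0,0,0],
    [0,0,0]
  ],
  "gripper": [0,0,0,0]
}}

```text
time_s: 27.8
tool_pos: [0.6059, 0.0452, 0.0609]
tool_rot: [-180.0, 0.0, 83.9]
force: [-0.5, 0.0, -1.0]
grip_width: 0.0317
grasp_force: 30.0
```

Emit:
{"op": "drive_tool", "data": {
  "angular": [
    [0,0,0],
    [0,0,0],
    [0,0,0],
    [0,0,0],
    [0,0,0]
  ],
  "delta_pos": [
    [0,0,0.2],
    [0,0,0.2],
    [0,0,0.15],
    [0,0,0],
    [0,0,0]
  ],
  "gripper": [0,0,0,0,0]
}}

```text
time_s: 28.3
tool_pos: [0.606, 0.0453, 0.0583]
tool_rot: [180.0, 0.1, 83.9]
force: [-8.2, -2.0, 17.3]
grip_width: 0.0318
grasp_force: 30.0
```

Emit:
{"op": "drive_tool", "data": {
  "angular": [
    [0,0,0],
    [0,0,0],
    [0,0,0],
    [0,0,0]
  ],
  "delta_pos": [
    [0,-0.1,0],
    [0,0,0],
    [0,0,0.1],
    [0,0,0]
  ],
  "gripper": [0,0,0,0]
}}

```text
time_s: 28.7
tool_pos: [0.6059, 0.0453, 0.0583]
tool_rot: [179.9, 0.1, 83.9]
force: [-7.1, -2.2, 21.6]
grip_width: 0.0316
grasp_force: 30.0
```

```bash
python3 - <<'E'
from h import *
w=eyes.read_camera('wrist'); save(w,'w5.png')
im=cv2.imread('pics/w5.png').astype(int)
cv2.imwrite('pics/w5c.png',cv2.resize(im[120:300,200:440].astype(np.uint8),None,fx=3,fy=3,interpolation=2))
tp=telemetry.get_obs()['tool_pos']
p=[im[r,314:327].mean(0).round().astype(int) for r in range(150,262)]
for r in range(195,245): print(r,p[r-150],end=';')
E
```

```text
195 [144 162 166];196 [149 167 171];197 [150 168 172];198 [149 168 172];199 [149 167 172];200 [148 166 171];201 [150 167 172];202 [149 166 172];203 [149 166 171];204 [149 167 172];205 [149 166 171];206 [149 166 171];207 [149 166 171];208 [149 166 171];209 [148 166 171];210 [148 166 170];211 [148 166 170];212 [148 166 169];213 [147 163 168];214 [140 152 155];215 [124 125 125];216 [106  90  84];217 [98 69 58];218 [96 65 51];219 [96 64 50];220 [96 64 50];221 [96 64 50];222 [96 63 49];223 [97 65 51];224 [97 64 49];225 [97 64 49];226 [97 64 48];227 [97 63 48];228 [99 64 48];229 [104  66  48];230 [116  71  49];231 [128  75  49];232 [136  78  48];233 [142  81  49];234 [144  82  48];235 [146  83  49];236 [147  85  51];237 [143  91  68];238 [142 117 110];239 [146 149 156];240 [154 171 185];241 [159 180 195];242 [159 181 196];243 [158 180 195];244 [159 179 195];
```

View pics/w5c.png

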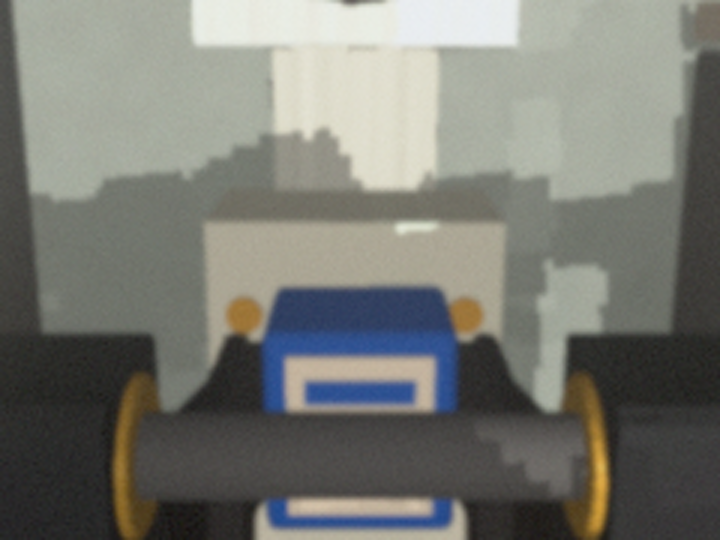

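The relay is 1.3 mm too far to +x: the base centre is at crop column 353 and the relay at 360. I'll lift, shift and try again.

Emit:
{"op": "drive_tool", "data": {
  "angular": [
    [0,0,0],
    [0,0,0],
    [0,0,0],
    [0,0,0],
    [0,0,0],
    [0,0,0],
    [0,0,0],
    [0,0,0]
  ],
  "delta_pos": [
    [0,0,-0.5],
    [0,0,-0.4],
    [0,-0.03,0],
    [0,0,0.3],
    [0,0,0.3],
    [0,0,0.2],
    [0,0,0],
    [0,0,0]
  ],
  "gripper": [0,0,0,0,0,0,0,0]
}}

```text
time_s: 29.55
tool_pos: [0.6045, 0.0453, 0.0583]
tool_rot: [-180.0, 0.1, 83.9]
force: [-8.5, -3.2, 21.1]
grip_width: 0.0317
grasp_force: 30.0
```

```bash
python3 - <<'E'
from h import *
w=eyes.read_camera('wrist'); save(w,'w6.png')
im=cv2.imread('pics/w6.png').astype(int)
f=lambda u,v,z: px2w(w,(u,v),z)[:2]*1000
row=219
pr=im[row,270:370,2]; print('red profile row',row,[ (270+i,int(pr[i])) for i in range(100) if abs(pr[min(i+1,99)]-pr[max(i-1,0)])>15])
r2=196; pr=im[r2,255:385].sum(1)//3; print('base row',r2,[(255+i,int(pr[i])) for i in range(1,129) if abs(pr[i+1]-pr[i-1])>20])
p=im[170:235,314:327].mean(1).sum(1)//3; print([(170+i,int(p[i])) for i in range(1,64) if abs(p[i+1]-p[i-1])>10])
s=eyes.read_camera('side'); save(s,'sd6.png'); c=cv2.imread('pics/sd6.png')
cv2.imwrite('pics/sd6c.png',cv2.resize(c[150:270,200:350],None,fx=5,fy=5,interpolation=2))
to(.6,.04,.058,83.7)
E
```

```text
red profile row 219 [(270, 123), (271, 139), (272, 160), (290, 153), (291, 118), (292, 77), (293, 58), (346, 54), (347, 69), (348, 110), (349, 146), (350, 163), (353, 164)]
base row 196 [(269, 120), (270, 136), (271, 151), (334, 179), (335, 194), (344, 198), (345, 182), (370, 151)]
[(179, 172), (180, 167), (181, 161), (182, 151), (183, 134), (184, 118), (192, 115), (193, 131), (194, 149), (195, 160), (214, 151), (215, 128), (216, 95), (217, 73), (230, 79)]
pos [0.6045 0.0454 0.0583] rot [-1.7997e+02  1.2000e-01  8.3860e+01] t 29.65 | delta cm [-0.58 -0.39  0.03] rotvec [-0.0005  0.0021  0.0029] wrench [-8.8 -2.4 21.8] w 0.032
```

View pics/sd6c.png

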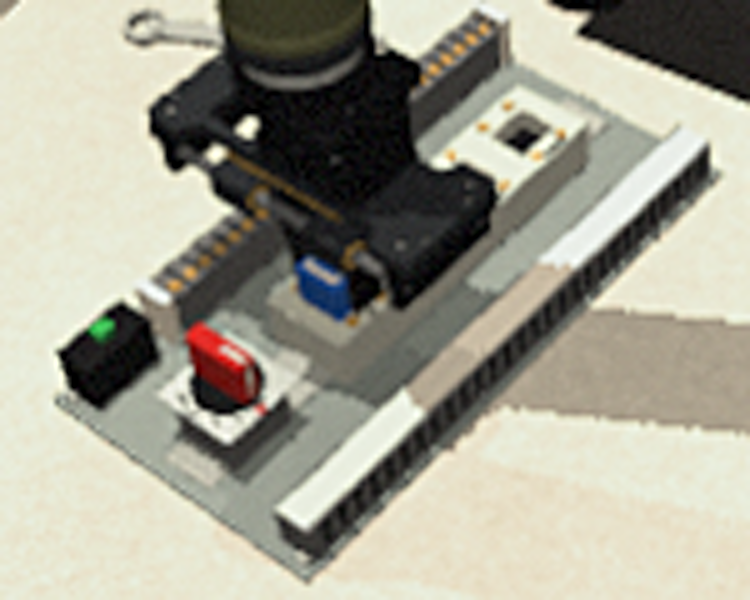

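The relay's case looks flush with the base. I'll release and check the height by pressing on the lid with closed fingers; contact at TCP z ≈ 0.080 means home.

Emit:
{"op": "drive_tool", "data": {
  "angular": [
    [0,0,0],
    [0,0,0],
    [0,0,0],
    [0,0,0],
    [0,0,0],
    [0,0,0],
    [0,0,0],
    [0,0,0],
    [0,0,0],
    [0,0,0],
    [0,0,0],
    [0,0,0],
    [0,0,0],
    [0,0,0]
  ],
  "delta_pos": [
    [0,0,-0.3],
    [0,0,0],
    [0,0,0],
    [0,0,-2],
    [0,0,-2],
    [0,0,0],
    [0,0,0],
    [0,0,0],
    [0,0,0],
    [0,0,0.6],
    [0,0,0.6],
    [0,0,0.6],
    [0,0,0.3],
    [0,0,0]
  ],
  "gripper": [5,5,5,5,5,0,0,0,0,0,0,0,0,0]
}}

```text
time_s: 31.05
tool_pos: [0.6062, 0.0452, 0.0804]
tool_rot: [179.8, 0.1, 83.9]
force: [-5.0, -1.8, 17.4]
grip_width: 0.0006
grasp_force: 8.3
```

Contact at 0.0804, so the first relay is fully home in socket 1. Next is relay B.

Emit:
{"op": "drive_tool", "data": {
  "angular": [
    [0,0,0],
    [0,0,0],
    [0,0,0],
    [0,0,0],
    [0,0,0],
    [0,0,0],
    [0,0,0],
    [0,0,0],
    [0,0,0],
    [0,0,0],
    [0,0,0],
    [0,0,0.07],
    [0,0,0.077],
    [0,0,0],
    [0,0,0]
  ],
  "delta_pos": [
    [0,0,-4],
    [0,0,-4],
    [-4.19,-1.54,-4],
    [-4.19,-1.54,-2],
    [-4.19,-1.54,0],
    [-4.19,-1.54,0],
    [-4.19,-1.54,0],
    [-4.19,-1.54,0],
    [-4.19,-1.54,0],
    [-4.19,-1.54,0],
    [-4.19,-1.54,0],
    [0,0,0],
    [0,0,0],
    [0,0,0],
    [0,0,0]
  ],
  "gripper": [5.5,5.5,5.5,5.5,5.5,5.5,5.5,5.5,5.5,5.5,5.5,5.5,5.5,5.5,5.5]
}}

```text
time_s: 32.55
tool_pos: [0.4299, -0.3078, 0.2105]
tool_rot: [-180.0, -0.0, 75.6]
force: [0.1, -0.3, 0.3]
grip_width: 0.0549
grasp_force: 0.0
```

```bash
python3 look.py
```

```text
lid px [317. 166.] xy [ 435.9 -281.2] xaxis yaw -15.4 size 25.4 29.0
lid px [473. 222.] xy [ 579.3 -389.4] xaxis yaw 29.3 size 25.0 28.7
pos [ 0.4299 -0.3077  0.2106] rot [-179.98   -0.     75.59] t 32.6 | delta cm [ 2.71 -0.08 17.96] rotvec [-0.0004 -0.      0.0167] wrench [ 0.4  0.8 -0.3] w 0.0545
```

Emit:
{"op": "drive_tool", "data": {
  "angular": [
    [0,0,0.015],
    [0,0,0],
    [0,0,0],
    [0,0,0],
    [0,0,0],
    [0,0,0],
    [0,0,0],
    [0,0,0],
    [0,0,0],
    [0,0,0],
    [0,0,0],
    [0,0,0],
    [0,0,0],
    [0,0,0],
    [0,0,0],
    [0,0,0],
    [0,0,0],
    [0,0,0]
  ],
  "delta_pos": [
    [2.71,-0.08,1],
    [0,0,4.5],
    [0,0,4.5],
    [0,0,4],
    [0,0,2.5],
    [0,0,1.4],
    [0,0,0],
    [0,0,0],
    [0,0,0],
    [0,0,0],
    [0,0,0],
    [0,0,0],
    [0,0,-1],
    [0,0,-4],
    [0,0,-4],
    [0,0,-3],
    [0,0,0],
    [0,0,0]
  ],
  "gripper": [5.5,5.5,5.5,5.5,5.5,5.5,5.5,0,0,0,0,0,0,0,0,0,0,0]
}}

```text
time_s: 34.4
tool_pos: [0.436, -0.2819, 0.1526]
tool_rot: [179.9, 0.1, 74.6]
force: [-0.6, 0.2, -1.0]
grip_width: 0.0318
grasp_force: 30.0
```

```bash
python3 -c "
from h import *
to(.5996,-.0095,.09,83.7)"
```

```text
pos [ 0.436  -0.2819  0.1526] rot [1.7994e+02 6.0000e-02 7.4580e+01] t 34.4 | delta cm [30.61  8.53  6.24] rotvec [ 0.001   0.0012 -0.1591] wrench [-0.6  0.2 -1. ] w 0.0318
```

Emit:
{"op": "drive_tool", "data": {
  "angular": [
    [0,0,0],
    [0,0,0],
    [0,0,0],
    [0,0,0],
    [0,0,0],
    [0,0,0],
    [0,0,0],
    [0,0,0],
    [0,0,-0.08],
    [0,0,-0.079],
    [0,0,0],
    [0,0,0],
    [0,0,0]
  ],
  "delta_pos": [
    [3.83,1.07,0],
    [3.83,1.07,0],
    [3.83,1.07,0],
    [3.83,1.07,0],
    [3.83,1.07,0],
    [3.83,1.07,0],
    [3.83,1.07,0],
    [3.83,1.07,0],
    [0,0,2.5],
    [0,0,2.5],
    [0,0,1],
    [0,0,0],
    [0,0,0]
  ],
  "gripper": [0,0,0,0,0,0,0,0,0,0,0,0,0]
}}

```text
time_s: 35.7
tool_pos: [0.5998, -0.0093, 0.092]
tool_rot: [-180.0, -0.0, 83.6]
force: [0.3, 0.2, -0.4]
grip_width: 0.0314
grasp_force: 30.0
```

```bash
cat > chk.py <<'E'
from fit import *
w=eyes.read_camera('wrist'); save(w,'chk_%d.png'%w['shot'])
im=w['pixels'].astype(float).mean(2); im=cv2.GaussianBlur(im,(1,1),0)
p=im[150:262,314:327].mean(1); b=w['pixels'].astype(float)[150:262,314:327].mean(1)
print([(150+i,int(p[i])) for i in range(40,100)])
E
python3 -c "
from h import *
to(.5996,-.0095,.058,83.7)"; python3 chk.py
```

```text
pos [ 0.5998 -0.0093  0.092 ] rot [-1.7998e+02 -1.0000e-02  8.3600e+01] t 35.7 | delta cm [-0.03 -0.02  3.4 ] rotvec [-0.0003 -0.0002 -0.0018] wrench [ 0.3  0.2 -0.4] w 0.0314
[(190, 163), (191, 164), (192, 164), (193, 164), (194, 163), (195, 163), (196, 163), (197, 162), (198, 163), (199, 162), (200, 162), (201, 158), (202, 148), (203, 131), (204, 105), (205, 78), (206, 63), (207, 59), (208, 59), (209, 59), (210, 58), (211, 58), (212, 58), (213, 59), (214, 60), (215, 65), (216, 69), (217, 71), (218, 71), (219, 72), (220, 71), (221, 70), (222, 70), (223, 71), (224, 70), (225, 70), (226, 70), (227, 70), (228, 70), (229, 73), (230, 78), (231, 84), (232, 89), (233, 90), (234, 91), (235, 92), (236, 93), (237, 100), (238, 122), (239, 148), (240, 167), (241, 174), (242, 176), (243, 175), (244, 175), (245, 169), (246, 152), (247, 124), (248, 100), (249, 90)]
```

The hole edge at row 203.9 and the relay edge at row 214.9 match the geometry that worked for socket 1. Inserting.

Emit:
{"op": "drive_tool", "data": {
  "angular": [
    [0,0,0],
    [0,0,0],
    [0,0,0],
    [0,0,0],
    [0,0,0],
    [0,0,0],
    [0,0,0],
    [0,0,0],
    [0,0,0],
    [0,0,0]
  ],
  "delta_pos": [
    [-0.02,-0.02,1.2],
    [0,0,0.8],
    [0,0,0.3],
    [0,0,0.3],
    [0,0,0.3],
    [0,0,0.3],
    [0,0,0.2],
    [0,0,0.1],
    [0,0,0],
    [0,0,0]
  ],
  "gripper": [0,0,0,0,0,0,0,0,0,0]
}}

```text
time_s: 36.75
tool_pos: [0.5997, -0.0092, 0.059]
tool_rot: [-180.0, 0.1, 83.7]
force: [-5.9, -0.4, 12.9]
grip_width: 0.0317
grasp_force: 30.0
```

Same stop as before. Release and press check.

Emit:
{"op": "drive_tool", "data": {
  "angular": [
    [0,0,0],
    [0,0,0],
    [0,0,0],
    [0,0,0],
    [0,0,0],
    [0,0,0],
    [0,0,0],
    [0,0,0],
    [0,0,0],
    [0,0,0],
    [0,0,0],
    [0,0,0],
    [0,0,0]
  ],
  "delta_pos": [
    [0,0,0],
    [0,0,0],
    [0,0,-2],
    [0,0,-2],
    [0,0,0],
    [0,0,0],
    [0,0,0],
    [0,0,0],
    [0,0,0.6],
    [0,0,0.6],
    [0,0,0.6],
    [0,0,0.3],
    [0,0,0]
  ],
  "gripper": [5,5,5,5,0,0,0,0,0,0,0,0,0]
}}

```text
time_s: 38.05
tool_pos: [0.6018, -0.0095, 0.0803]
tool_rot: [179.8, 0.1, 83.7]
force: [-5.5, -2.2, 25.4]
grip_width: 0.0004
grasp_force: 12.8
```

```bash
python3 - <<'E'
from h import *
s=eyes.read_camera('scene')
print([(d['centre'],round(d['p'],2),np.round(px2w(s,d['centre'],.03)[:2],3)) for d in models.search_frame(s,'new1')])
to(.5797-.035*np.cos(np.radians(119.5)),-.3894-.035*np.sin(np.radians(119.5)),.21,119.5)
E
```

```text
[([323.9, 247.7], 0.76, array([0.6  , 0.041])), ([173.6, 178.5], 0.61, array([ 0.586, -0.389])), ([221.1, 98.7], 0.54, array([ 0.3  , -0.423])), ([307.1, 240.2], 0.46, array([ 0.6  , -0.002]))]
pos [ 0.6019 -0.0094  0.0803] rot [1.7974e+02 1.1000e-01 8.3680e+01] t 38.15 | delta cm [-40.88   4.08 -12.87] rotvec [ 0.0039  0.0033 -0.6251] wrench [-5.6 -1.3 24.7] w 0.0006
```

Emit:
{"op": "drive_tool", "data": {
  "angular": [
    [0,0,0],
    [0,0,0],
    [0,0,0],
    [0,0,0],
    [0,0,0],
    [0,0,0],
    [0,0,0],
    [0,0,0],
    [0,0,0],
    [0,0,0],
    [0,0,0],
    [0,0,0],
    [0,0,-0.125],
    [0,0,-0.125],
    [0,0,-0.125],
    [0,0,-0.125],
    [0,0,-0.125],
    [0,0,0],
    [0,0,0]
  ],
  "delta_pos": [
    [0,0,-4],
    [0,0,-4],
    [-4.09,0.41,-2],
    [-4.09,0.41,-2],
    [-4.09,0.41,-1.5],
    [-4.09,0.41,0],
    [-4.09,0.41,0],
    [-4.09,0.41,0],
    [-4.09,0.41,0],
    [-4.09,0.41,0],
    [-4.09,0.41,0],
    [-4.09,0.41,0],
    [0,0,0],
    [0,0,0],
    [0,0,0],
    [0,0,0],
    [0,0,0],
    [0,0,0],
    [0,0,0]
  ],
  "gripper": [5.5,5.5,5.5,5.5,5.5,5.5,5.5,5.5,5.5,5.5,5.5,5.5,5.5,5.5,5.5,5.5,5.5,5.5,5.5]
}}

```text
time_s: 40.05
tool_pos: [0.5953, -0.4202, 0.2101]
tool_rot: [-180.0, -0.0, 119.3]
force: [0.5, -0.7, 0.7]
grip_width: 0.0552
grasp_force: 0.0
```

```bash
python3 look.py
```

```text
lid px [211.  97.] xy [ 457.7 -391.1] xaxis yaw -9.6 size 25.3 29.3
lid px [323. 159.] xy [ 580.2 -389.9] xaxis yaw 29.3 size 25.2 29.1
pos [ 0.5954 -0.4202  0.2103] rot [-1.7998e+02 -3.0000e-02  1.1936e+02] t 40.1 | delta cm [ 3.38  0.17 17.94] rotvec [-0.0003 -0.0006  0.001 ] wrench [0.7 0.3 0.9] w 0.0547
```

Emit:
{"op": "drive_tool", "data": {
  "angular": [
    [0,0,0],
    [0,0,0],
    [0,0,0],
    [0,0,0],
    [0,0,0],
    [0,0,0],
    [0,0,0],
    [0,0,0],
    [0,0,0],
    [0,0,0],
    [0,0,0],
    [0,0,0],
    [0,0,0],
    [0,0,0],
    [0,0,0],
    [0,0,0],
    [0,0,0],
    [0,0,0]
  ],
  "delta_pos": [
    [3.38,0.17,1],
    [0,0,4.5],
    [0,0,4.5],
    [0,0,4],
    [0,0,2.5],
    [0,0,1.4],
    [0,0,0],
    [0,0,0],
    [0,0,0],
    [0,0,0],
    [0,0,0],
    [0,0,0],
    [0,0,-1],
    [0,0,-4],
    [0,0,-4],
    [0,0,-3],
    [0,0,0],
    [0,0,0]
  ],
  "gripper": [5.5,5.5,5.5,5.5,5.5,5.5,5.5,0,0,0,0,0,0,0,0,0,0,0]
}}

```text
time_s: 41.9
tool_pos: [0.5805, -0.3901, 0.1528]
tool_rot: [180.0, 0.1, 119.5]
force: [-0.1, -1.3, -0.8]
grip_width: 0.0318
grasp_force: 30.0
```

```bash
python3 -c "
from h import *
to(.5935,-.0641,.092,83.7)"
```

```text
pos [ 0.5805 -0.3901  0.1528] rot [1.7999e+02 7.0000e-02 1.1951e+02] t 41.9 | delta cm [27.73 17.19  6.04] rotvec [5.00e-04 1.20e-03 6.25e-01] wrench [-0.1 -1.3 -0.8] w 0.0318
```

Emit:
{"op": "drive_tool", "data": {
  "angular": [
    [0,0,0],
    [0,0,0],
    [0,0,0],
    [0,0,0],
    [0,0,0],
    [0,0,0],
    [0,0,0],
    [0,0,0],
    [0,0,0.125],
    [0,0,0.125],
    [0,0,0.125],
    [0,0,0.125],
    [0,0,0.125],
    [0,0,0],
    [0,0,0]
  ],
  "delta_pos": [
    [3.47,2.15,0],
    [3.47,2.15,0],
    [3.47,2.15,0],
    [3.47,2.15,0],
    [3.47,2.15,0],
    [3.47,2.15,0],
    [3.47,2.15,0],
    [3.47,2.15,0],
    [0,0,2],
    [0,0,2],
    [0,0,1],
    [0,0,1],
    [0,0,0],
    [0,0,0],
    [0,0,0]
  ],
  "gripper": [0,0,0,0,0,0,0,0,0,0,0,0,0,0,0]
}}

```text
time_s: 43.4
tool_pos: [0.5925, -0.0636, 0.0909]
tool_rot: [-179.9, 0.0, 83.9]
force: [-0.2, -0.3, -1.1]
grip_width: 0.0316
grasp_force: 30.0
```

```bash
python3 -c "
from h import *
to(.5935,-.0641,.092,83.7)"; python3 chk.py
```

```text
pos [ 0.5925 -0.0636  0.0909] rot [-179.89    0.     83.87] t 43.4 | delta cm [-0.04  0.11 -0.11] rotvec [-0.0019  0.      0.003 ] wrench [-0.2 -0.3 -1.1] w 0.0316
[(190, 166), (191, 166), (192, 165), (193, 166), (194, 165), (195, 165), (196, 165), (197, 165), (198, 164), (199, 164), (200, 164), (201, 163), (202, 159), (203, 144), (204, 119), (205, 88), (206, 68), (207, 61), (208, 59), (209, 60), (210, 59), (211, 58), (212, 59), (213, 60), (214, 65), (215, 70), (216, 72), (217, 72), (218, 73), (219, 73), (220, 71), (221, 71), (222, 71), (223, 72), (224, 71), (225, 71), (226, 71), (227, 71), (228, 74), (229, 79), (230, 85), (231, 89), (232, 92), (233, 93), (234, 93), (235, 95), (236, 102), (237, 123), (238, 150), (239, 170), (240, 177), (241, 178), (242, 178), (243, 176), (244, 171), (245, 154), (246, 126), (247, 102), (248, 92), (249, 91)]
```

Emit:
{"op": "drive_tool", "data": {
  "angular": [
    [0,0,0.003],
    [0,0,0],
    [0,0,0],
    [0,0,0],
    [0,0,0],
    [0,0,0],
    [0,0,0],
    [0,0,0],
    [0,0,0],
    [0,0,0]
  ],
  "delta_pos": [
    [-0.07,0.1,1.2],
    [0,0,0.7],
    [0,0,0.3],
    [0,0,0.3],
    [0,0,0.3],
    [0,0,0.3],
    [0,0,0.2],
    [0,0,0.1],
    [0,0,0],
    [0,0,0]
  ],
  "gripper": [0,0,0,0,0,0,0,0,0,0]
}}

```text
time_s: 44.45
tool_pos: [0.5939, -0.0644, 0.0592]
tool_rot: [-180.0, 0.1, 83.5]
force: [-4.7, 1.3, 9.0]
grip_width: 0.0314
grasp_force: 30.0
```

Emit:
{"op": "drive_tool", "data": {
  "angular": [
    [0,0,0],
    [0,0,0],
    [0,0,0],
    [0,0,0],
    [0,0,0],
    [0,0,0],
    [0,0,0],
    [0,0,0],
    [0,0,0],
    [0,0,0],
    [0,0,0],
    [0,0,0],
    [0,0,0]
  ],
  "delta_pos": [
    [0,0,0],
    [0,0,0],
    [0,0,-2],
    [0,0,-2],
    [0,0,0],
    [0,0,0],
    [0,0,0],
    [0,0,0],
    [0,0,0.6],
    [0,0,0.6],
    [0,0,0.6],
    [0,0,0.3],
    [0,0,0]
  ],
  "gripper": [5,5,5,5,0,0,0,0,0,0,0,0,0]
}}

```text
time_s: 45.75
tool_pos: [0.5959, -0.0647, 0.0804]
tool_rot: [179.8, 0.1, 83.5]
force: [-5.2, -0.4, 20.4]
grip_width: 0.0004
grasp_force: 10.1
```

```bash
python3 - <<'E'
from h import *
to(.4577-.035*np.cos(np.radians(80)),-.3911-.035*np.sin(np.radians(80)),.21,80)
E
```

```text
pos [ 0.5959 -0.0647  0.0804] rot [1.7982e+02 1.0000e-01 8.3520e+01] t 45.75 | delta cm [-37.51 -10.22 -12.93] rotvec [0.0032 0.0017 0.0614] wrench [-5.2 -0.4 20.4] w 0.0004
```

Three are home. Now relay D.

Emit:
{"op": "drive_tool", "data": {
  "angular": [
    [0,0,0],
    [0,0,0],
    [0,0,0.06],
    [0,0,0],
    [0,0,0],
    [0,0,0],
    [0,0,0],
    [0,0,0],
    [0,0,0],
    [0,0,0],
    [0,0,0],
    [0,0,0],
    [0,0,0],
    [0,0,0]
  ],
  "delta_pos": [
    [0,0,-4],
    [0,0,-4],
    [0,0,-2],
    [-4.1,-1.37,-2],
    [-4.1,-1.37,-1.5],
    [-4.1,-1.37,0],
    [-4.1,-1.37,0],
    [-4.1,-1.37,0],
    [-4.1,-1.37,0],
    [-4.1,-1.37,0],
    [-4.1,-1.37,0],
    [-4.1,-1.37,0],
    [0,0,0],
    [0,0,0]
  ],
  "gripper": [5.5,5.5,5.5,5.5,5.5,5.5,5.5,5.5,5.5,5.5,5.5,5.5,5.5,5.5]
}}

```text
time_s: 47.15
tool_pos: [0.4083, -0.4076, 0.211]
tool_rot: [-180.0, -0.1, 79.9]
force: [1.7, -0.2, 0.1]
grip_width: 0.055
grasp_force: 0.0
```

```bash
python3 look.py
```

```text
lid px [365. 165.] xy [ 457.5 -391.4] xaxis yaw -9.8 size 25.3 28.9
pos [ 0.4095 -0.4061  0.2113] rot [-1.7999e+02 -8.0000e-02  8.0090e+01] t 47.2 | delta cm [ 2.24  4.48 18.03] rotvec [-0.0002 -0.0014 -0.0015] wrench [-1.1  1.2 -0.3] w 0.0549
```

Emit:
{"op": "drive_tool", "data": {
  "angular": [
    [0,0,0],
    [0,0,0],
    [0,0,0],
    [0,0,0],
    [0,0,0],
    [0,0,0],
    [0,0,0],
    [0,0,0],
    [0,0,0],
    [0,0,0],
    [0,0,0],
    [0,0,0],
    [0,0,0],
    [0,0,0],
    [0,0,0],
    [0,0,0],
    [0,0,0],
    [0,0,0],
    [0,0,0]
  ],
  "delta_pos": [
    [1.12,2.24,0],
    [1.12,2.24,1],
    [0,0,4.5],
    [0,0,4.5],
    [0,0,4],
    [0,0,2.5],
    [0,0,1.4],
    [0,0,0],
    [0,0,0],
    [0,0,0],
    [0,0,0],
    [0,0,0],
    [0,0,0],
    [0,0,-1],
    [0,0,-4],
    [0,0,-4],
    [0,0,-3],
    [0,0,0],
    [0,0,0]
  ],
  "gripper": [5.5,5.5,5.5,5.5,5.5,5.5,5.5,5.5,0,0,0,0,0,0,0,0,0,0,0]
}}

```text
time_s: 49.1
tool_pos: [0.4572, -0.3926, 0.1537]
tool_rot: [180.0, 0.1, 80.1]
force: [0.1, -0.0, -1.6]
grip_width: 0.0319
grasp_force: 30.0
```

```bash
python3 -c "
from h import *
to(.5874,-.1188,.092,83.7)"
```

```text
pos [ 0.4572 -0.3926  0.1537] rot [1.7996e+02 6.0000e-02 8.0080e+01] t 49.1 | delta cm [29.22  8.1   6.14] rotvec [ 0.0007  0.0011 -0.0631] wrench [ 0.1 -0.  -1.6] w 0.0319
```

Emit:
{"op": "drive_tool", "data": {
  "angular": [
    [0,0,0],
    [0,0,0],
    [0,0,0],
    [0,0,0],
    [0,0,0],
    [0,0,0],
    [0,0,0],
    [0,0,0],
    [0,0,-0.063],
    [0,0,0],
    [0,0,0],
    [0,0,0],
    [0,0,0]
  ],
  "delta_pos": [
    [3.65,1.01,0],
    [3.65,1.01,0],
    [3.65,1.01,0],
    [3.65,1.01,0],
    [3.65,1.01,0],
    [3.65,1.01,0],
    [3.65,1.01,0],
    [3.65,1.01,0],
    [0,0,3],
    [0,0,2],
    [0,0,1],
    [0,0,0],
    [0,0,0]
  ],
  "gripper": [0,0,0,0,0,0,0,0,0,0,0,0,0]
}}

```text
time_s: 50.4
tool_pos: [0.587, -0.1189, 0.0929]
tool_rot: [-180.0, -0.0, 83.7]
force: [0.8, 0.3, -0.6]
grip_width: 0.032
grasp_force: 30.0
```

```bash
python3 -c "
from h import *
to(.5874,-.1188,.092,83.7)"; python3 chk.py
```

```text
pos [ 0.587  -0.1189  0.0929] rot [-1.7998e+02 -1.0000e-02  8.3660e+01] t 50.4 | delta cm [0.02 0.04 0.09] rotvec [-0.0003 -0.0002 -0.0006] wrench [ 0.8  0.3 -0.6] w 0.032
[(190, 165), (191, 166), (192, 165), (193, 164), (194, 165), (195, 164), (196, 165), (197, 164), (198, 164), (199, 163), (200, 161), (201, 153), (202, 136), (203, 108), (204, 78), (205, 63), (206, 59), (207, 58), (208, 60), (209, 58), (210, 58), (211, 58), (212, 61), (213, 67), (214, 70), (215, 72), (216, 72), (217, 72), (218, 72), (219, 71), (220, 71), (221, 72), (222, 71), (223, 71), (224, 70), (225, 71), (226, 73), (227, 76), (228, 83), (229, 88), (230, 90), (231, 92), (232, 93), (233, 94), (234, 96), (235, 113), (236, 139), (237, 163), (238, 175), (239, 179), (240, 178), (241, 178), (242, 177), (243, 170), (244, 147), (245, 116), (246, 96), (247, 92), (248, 92), (249, 93)]
```

Emit:
{"op": "drive_tool", "data": {
  "angular": [
    [0,0,0],
    [0,0,0],
    [0,0,0],
    [0,0,0],
    [0,0,0],
    [0,0,0],
    [0,0,0],
    [0,0,0],
    [0,0,0],
    [0,0,0]
  ],
  "delta_pos": [
    [-0.07,0.03,1.3],
    [0,0,0.8],
    [0,0,0.3],
    [0,0,0.3],
    [0,0,0.3],
    [0,0,0.3],
    [0,0,0.2],
    [0,0,0.1],
    [0,0,0],
    [0,0,0]
  ],
  "gripper": [0,0,0,0,0,0,0,0,0,0]
}}

```text
time_s: 51.45
tool_pos: [0.5875, -0.1194, 0.0601]
tool_rot: [-180.0, 0.1, 83.7]
force: [-8.6, 1.0, 18.2]
grip_width: 0.032
grasp_force: 30.0
```

Emit:
{"op": "drive_tool", "data": {
  "angular": [
    [0,0,0],
    [0,0,0],
    [0,0,0],
    [0,0,0],
    [0,0,0],
    [0,0,0],
    [0,0,0],
    [0,0,0],
    [0,0,0],
    [0,0,0],
    [0,0,0],
    [0,0,0],
    [0,0,0]
  ],
  "delta_pos": [
    [0,0,0],
    [0,0,0],
    [0,0,-2],
    [0,0,-2],
    [0,0,0],
    [0,0,0],
    [0,0,0],
    [0,0,0],
    [0,0,0.6],
    [0,0,0.6],
    [0,0,0.6],
    [0,0,0.3],
    [0,0,0]
  ],
  "gripper": [5,5,5,5,0,0,0,0,0,0,0,0,0]
}}

```text
time_s: 52.75
tool_pos: [0.5894, -0.1196, 0.0803]
tool_rot: [179.8, 0.1, 83.7]
force: [-7.6, 0.8, 24.5]
grip_width: 0.0009
grasp_force: 12.2
```

```bash
python3 - <<'E'
from h import *
to(.6141,.1359,.17,83.7)
E
```

```text
pos [ 0.5894 -0.1196  0.0803] rot [1.7977e+02 1.3000e-01 8.3700e+01] t 52.75 | delta cm [25.65 -0.32 -9.02] rotvec [ 0.004   0.0022 -0.    ] wrench [-7.6  0.8 24.5] w 0.0009
```

All four relays press to home height. One look from above to verify.

Emit:
{"op": "drive_tool", "data": {
  "angular": [
    [0,0,0],
    [0,0,0],
    [0,0,0],
    [0,0,0],
    [0,0,0],
    [0,0,0],
    [0,0,0]
  ],
  "delta_pos": [
    [0,0,-4],
    [0,0,-4],
    [-1,0,-4],
    [-1,0,-3],
    [0,0,-1],
    [0,0,0],
    [0,0,0]
  ],
  "gripper": [4,4,4,4,4,4,4]
}}

```text
time_s: 53.45
tool_pos: [0.5843, -0.1386, 0.234]
tool_rot: [-179.9, -0.0, 83.7]
force: [-0.1, -0.1, -0.5]
grip_width: 0.039
grasp_force: 0.0
```

```bash
python3 - <<'E'
from h import *
w=eyes.read_camera('wrist'); lids(w,.0665)
s=eyes.read_camera('scene'); save(s,'s9.png'); im=cv2.imread('pics/s9.png')
print([(d['centre'],round(d['p'],2)) for d in models.search_frame(s,'old1')])
cv2.imwrite('pics/s9c.png',cv2.resize(im[110:300,150:530],None,fx=2.1,fy=2.1,interpolation=2))
to(.6141,.1359,.17,83.7)
E
```

```text
lid px [320.   3.] xy [603.2  33.9] xaxis yaw 83.6 size 3.1 23.9
lid px [320.  58.] xy [599.8  -8.3] xaxis yaw -6.9 size 24.1 28.4
lid px [322. 114.] xy [594.  -63.2] xaxis yaw -6.8 size 24.4 28.2
lid px [324. 171.] xy [ 588.7 -118.2] xaxis yaw -6.3 size 27.9 28.6
[([480.4, 227.5], 0.67), ([476.3, 253.4], 0.62)]
pos [ 0.5842 -0.1386  0.2338] rot [-1.7982e+02 -5.0000e-02  8.3750e+01] t 53.6 | delta cm [27.61  0.    6.41] rotvec [-0.0032 -0.0008  0.0008] wrench [ 0.5 -0.2 -0.7] w 0.0397
```

View pics/s9c.png

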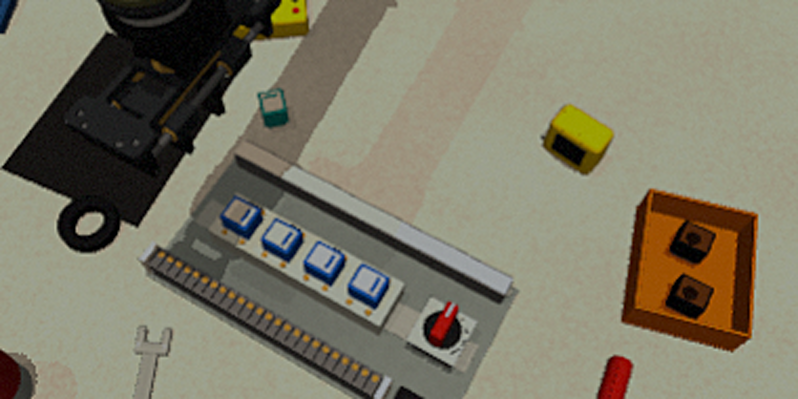

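All four blue relays sit in sockets 1–4 with matching lids, and both burnt ones are in the bin. Now to set the switch to click 4.

Emit:
{"op": "drive_tool", "data": {
  "angular": [
    [0,0,0],
    [0,0,0],
    [0,0,0],
    [0,0,0],
    [0,0,0],
    [0,0,0],
    [0,0,0],
    [0,0,-0.143],
    [0,0,-0.143],
    [0,0,-0.143],
    [0,0,-0.143],
    [0,0,-0.143],
    [0,0,-0.143],
    [0,0,-0.143],
    [0,0,-0.143],
    [0,0,-0.143],
    [0,0,-0.143],
    [0,0,-0.141],
    [0,0,0],
    [0,0,0]
  ],
  "delta_pos": [
    [3.95,0,0],
    [3.95,0,0],
    [3.95,0,0],
    [3.95,0,0],
    [3.95,0,0],
    [3.95,0,0],
    [3.95,0,0],
    [0,0,0],
    [0,0,0],
    [0,0,0],
    [0,0,0],
    [0,0,0],
    [0,0,0],
    [0,0,0],
    [0,0,0],
    [0,0,0],
    [0,0,0],
    [0,0,0],
    [0,0,0],
    [0,0,0]
  ],
  "gripper": [5,5,5,5,5,5,5,5,5,5,5,5,5,5,5,5,5,5,5,5]
}}

```text
time_s: 55.6
tool_pos: [0.615, 0.1357, 0.235]
tool_rot: [180.0, -0.1, 173.5]
force: [-0.6, -0.4, 0.1]
grip_width: 0.0501
grasp_force: 0.0
```

```bash
python3 - <<'E'
from h import *
to(.6145,.1362,.076,173.7)
w=eyes.read_camera('wrist'); save(w,'w10.png')
im=cv2.imread('pics/w10.png'); hsv=cv2.cvtColor(im,cv2.COLOR_BGR2HSV)
m=(cv2.inRange(hsv,(0,150,60),(8,255,255))|cv2.inRange(hsv,(172,150,60),(180,255,255))); m[:, :260]=0; m[:,380:]=0; m[260:]=0;m[:140]=0
c=max(cv2.findContours(m,0,2)[0],key=cv2.contourArea); print(cv2.minAreaRect(c),w2px(w,[[.6145,.1362,.078]]))
E
```

```text
pos [0.615  0.1357 0.235 ] rot [ 1.8000e+02 -9.0000e-02  1.7355e+02] t 55.6 | delta cm [ 0.04  0.05 15.9 ] rotvec [ 0.0001 -0.0015 -0.0027] wrench [-0.6 -0.4  0.1] w 0.0501
((319.5, 192.5), (37.0, 11.0), 90.0) [[320.23586554 193.13148008]]
```

Bar aligned and centred. Descend, grip, turn clockwise.

Emit:
{"op": "drive_tool", "data": {
  "angular": [
    [0,0,0],
    [0,0,0],
    [0,0,0],
    [0,0,0],
    [0,0,0],
    [0,0,0],
    [0,0,0],
    [0,0,0],
    [0,0,0],
    [0,0,0],
    [0,0,0],
    [0,0,0],
    [0,0,0]
  ],
  "delta_pos": [
    [0.04,0.05,3],
    [0,0,4],
    [0,0,4],
    [0,0,3],
    [0,0,1.9],
    [0,0,0],
    [0,0,0],
    [0,0,0],
    [0,0,0],
    [0,0,0],
    [0,0,0],
    [0,0,0],
    [0,0,0]
  ],
  "gripper": [5,5,5,5,5,5,0,0,0,0,0,0,0]
}}

```text
time_s: 56.95
tool_pos: [0.6153, 0.1357, 0.0774]
tool_rot: [-180.0, 0.0, 173.7]
force: [-0.4, -1.4, 3.4]
grip_width: 0.014
grasp_force: 30.0
```

Emit:
{"op": "drive_tool", "data": {
  "angular": [
    [0,0,0.09],
    [0,0,0.09],
    [0,0,0.09],
    [0,0,0.09],
    [0,0,0.09],
    [0,0,0.09],
    [0,0,0.09],
    [0,0,0.09],
    [0,0,0.09],
    [0,0,0.09],
    [0,0,0.09],
    [0,0,0.09]
  ],
  "delta_pos": [
    [0,0,0],
    [0,0,0],
    [0,0,0],
    [0,0,0],
    [0,0,0],
    [0,0,0],
    [0,0,0],
    [0,0,0],
    [0,0,0],
    [0,0,0],
    [0,0,0],
    [0,0,0]
  ],
  "gripper": [0,0,0,0,0,0,0,0,0,0,0,0]
}}

```text
time_s: 58.15
tool_pos: [0.6155, 0.1345, 0.0771]
tool_rot: [-180.0, 0.1, 111.6]
force: [-0.3, -3.3, 3.0]
grip_width: 0.0136
grasp_force: 30.1
```

Emit:
{"op": "drive_tool", "data": {
  "angular": [
    [0,0,0.09],
    [0,0,0.09],
    [0,0,0.09],
    [0,0,0.09],
    [0,0,0.09],
    [0,0,0.09],
    [0,0,0.09],
    [0,0,0.09],
    [0,0,0.09],
    [0,0,0.09],
    [0,0,0.09],
    [0,0,0.04],
    [0,0,0],
    [0,0,0]
  ],
  "delta_pos": [
    [0,0,0],
    [0,0,0],
    [0,0,0],
    [0,0,0],
    [0,0,0],
    [0,0,0],
    [0,0,0],
    [0,0,0],
    [0,0,0],
    [0,0,0],
    [0,0,0],
    [0,0,0],
    [0,0,0],
    [0,0,0]
  ],
  "gripper": [0,0,0,0,0,0,0,0,0,0,0,0,0,0]
}}

```text
time_s: 59.55
tool_pos: [0.6146, 0.1352, 0.0768]
tool_rot: [-180.0, 0.1, 52.9]
force: [-2.2, -3.6, 3.6]
grip_width: 0.0138
grasp_force: 30.0
```

Turned through 121°. Release, rise and check.

Emit:
{"op": "drive_tool", "data": {
  "angular": [
    [0,0,0],
    [0,0,0],
    [0,0,0],
    [0,0,0],
    [0,0,0],
    [0,0,0],
    [0,0,0],
    [0,0,0],
    [0,0,0],
    [0,0,0]
  ],
  "delta_pos": [
    [0,0,0],
    [0,0,0],
    [0,0,-1],
    [0,0,-3],
    [0,0,-4],
    [0,0,-4],
    [0,0,-4],
    [0,0,0],
    [0,0,0],
    [0,0,0]
  ],
  "gripper": [5,5,5,5,5,5,5,5,5,5]
}}

```text
time_s: 60.55
tool_pos: [0.6145, 0.136, 0.2359]
tool_rot: [-179.9, 0.1, 52.8]
force: [1.5, 0.0, -0.0]
grip_width: 0.0501
grasp_force: 0.0
```

```bash
python3 - <<'E'
from h import *
to(.61,.13,.2,53.7)
w=eyes.read_camera('wrist'); save(w,'w11.png')
im=cv2.imread('pics/w11.png'); cv2.imwrite('pics/w11c.png',cv2.resize(im[80:280,200:440],None,fx=3,fy=3,interpolation=2))
E
```

```text
pos [0.6145 0.136  0.2359] rot [-1.7994e+02  7.0000e-02  5.2830e+01] t 60.55 | delta cm [-0.75  0.01  3.59] rotvec [-0.001   0.0012 -0.0151] wrench [ 1.5  0.  -0. ] w 0.0501
```

View pics/w11c.png

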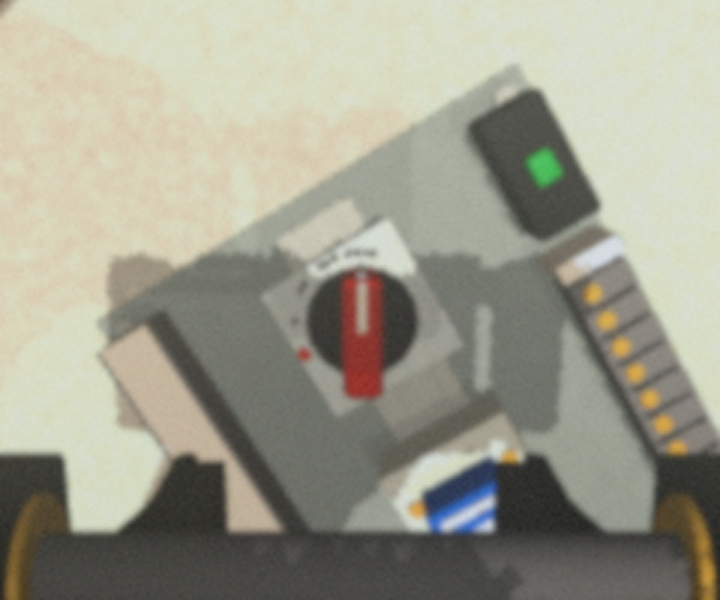

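The switch points at the four-dot mark at (361,252), with the red off mark at (303,355), and the gripper is clear. Handing in.

```bash
python3 -c "
from h import *
print(env.sign_off())"
```

```text
the job is handed in; nothing more can be done
None
```

I handed the job in after 60.6 s of robot time: both burnt relays are in the scrap bin, all four new relays are home in sockets 1–4, and the switch rests at click 4. The hand-in returned no verdict.

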